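# Put the dental course kit back in its nests

## Robot

A 6-joint arm with a two-finger parallel gripper is mounted at the origin on the work surface. World frame = base frame: x ahead of the robot, y to its left, z up, the work surface at z = 0. Lengths are in m, angles in rad, forces in N, time in s.
With the tool pointing down it reaches from about 0.375 to 0.9 m from the base axis. Payload 3.1 kg.
Tool frame: the origin (TCP) lies at the very end of the fingers, on their centre line; the grasp point (between the pads) lies 19 mm behind it; z points along the fingers, y is the direction in which the jaws open and shut (so a half turn about z gives the same grasp; the last joint's range is limited). The gripper opens to 87 mm and grips with 3 to 60 N. Pads are 19 mm wide; open, the fingers measure 117 mm over their backs; the gripper's body (75 mm by 190 mm) begins 51 mm behind the grasp point.
Start: joints at [1.105, 0.527, 1.433, -0, 1.181, -0.178], TCP at [0.177, 0.599, 0.223] pointing down, gripper open.
Joint ranges: [-3.08, 3.08], [-0.75, 2.2], [0.22, 2.44], [-1.43, 4.57], [0, 2.65], [-2.85, 2.85]. Speed limits (rad/s): [2.79, 2.79, 3.14, 3.14, 3.14, 3.14].

## Interface

Orientations are given as a unit quaternion [x, y, z, w].
In Python, from rig import robot, optics gives the robot as it stands.
- The arm moves only by the shell command python3 -m inch 'ROWS' [FORCE]. ROWS is JSON, a list of rows, each an object of numbers: "ax", "ay", "az": the turn, a rotation vector about the tool's x, y, z in rad; "dx", "dy", "dz": the shift along the tool's x, y, z in mm; "gripper": the opening in per cent of the stroke, from 0 (shut) to 100 (fully open). In form: [{"ax": .., "ay": .., "az": .., "dx": .., "dy": .., "dz": .., "gripper": ..}, ...]. A call has 1 to 8 rows; each row shifts and turns the commanded pose from where the row before left it, along the tool's axes as they then stand; what a row does not reach is not made up. A row lasts 1/10 s, in which the tool goes at most 50 mm and 8.59 degrees, less where a joint would pass 70% of its speed; a pose out of reach is approached as far as the arm can. A call with a gripper value outside its range is refused whole. The fingers move at their own pace and stop on an object; FORCE is the grip in N (left out, the last holds). Time passes only in rows, so rows that do not move let the fingers close. It gives the time, the measured TCP pose, the force and the opening at its end, in the units of the state.
- robot.get_obs(): the state, without advancing time (a new reading comes with each control period).
- optics.camera(name): name is "side" or "top" or "wrist"; returns a dict with "img" (400x640x3 uint8, red, green, blue), "depth" (400x640 float32, m along the optical axis (not along the pixel's ray), 0 where there is no reading), "camera_matrix" (3x3 intrinsics, pixels), "k1" (the pictures are not rectified: a ray, as slopes to the right and down, at radius r is drawn at 1 + k1 r^2 times it, then the intrinsics apply), "position" and "attitude" of the camera in the world. Camera axes: x right, y up, looking along -z (the intrinsics and any distortion apply to the point x, -y, -z); pixel columns grow to the right and rows downward; lengths in m; the calibration is good to about 2 mm. A picture is of the moment at which its call begins.
- robot.hand_in(): hands the job in, once; it reports no verdict.
The state is a dict: "time": time; "q": joint angles; "joint_velocities": joint speeds; "joint_torque": joint torques, N m; "position": TCP position; "tool_rot": TCP orientation; "ft_force": force on the tool from outside, world axes, zero at the start; "moment": the same for the moment, N m; "grip_width": finger opening in m.
Only numpy, scipy, OpenCV 4.12 (cv2) and the standard library are available. Lean on these libraries where they do the work, as an engineer would, in place of code of your own. Each camera call takes 0.05 s, during which the arm holds its last target.

## Task

Clear up after the dental course: stand the large jaw model, the small jaw model, the bur block and the round dish each in the rimmed steel nest of its own shape and size, turned so that its outline matches the nest's (flat heel of a jaw model to the flat side of its nest). Every piece must end upright and flat on its nest's floor, inside the rim, let go. Set the pieces down, do not drop or throw them: they chip.

Things in the scene. Friction and masses are not known exactly. Their poses are not given: they have to be found in the camera images.
- jaw_large: Loose large jaw model, cream stone base 30 mm high, pink gum and teeth on top to 42 mm; 0.11 to 0.23 kg. D-shaped from above, 60 mm wide (y) and 60 mm deep (x): flat heel, parallel sides for 30 mm, then a half-round front of radius 30 mm. Origin: middle of the flat heel edge, at the underside; x from heel to round front, z up. Grip it across the parallel sides, 20 mm ahead of the origin.
- jaw_small: Loose small jaw model, cream stone base 30 mm high, pink gum and teeth on top to 42 mm; 0.05 to 0.10 kg. D-shaped from above, 42 mm wide (y) and 42 mm deep (x): flat heel, parallel sides for 21 mm, then a half-round front of radius 21 mm. Origin: middle of the flat heel edge, at the underside; x from heel to round front, z up. Grip it across the parallel sides, 13 mm ahead of the origin.
- bur_block: Loose plain aluminium block, 70 mm (x) by 30 mm (y) by 30 mm high, with ten thin upright burs on top reaching 45 mm, 0.11 to 0.23 kg. Origin: centre of the underside; x along its length, z up. Either way round is right in its nest.
- dish: Loose round white ceramic dish with straight sides, 48 mm across, 36 mm high, open at the top, wall 4 mm, 0.05 to 0.12 kg. Origin: centre of the underside; z up. Any turn is right.
- nest_large: D-shaped nest for the large jaw model. Fixed; blue floor 2 mm above the bench, 3 mm thick steel rim, top 8 mm above the bench; 8 mm play all round for its piece. Inside 76 mm wide (y) and 76 mm deep (x), from 8 mm behind the origin to 68 mm ahead of it. Origin: at bench height, where the middle of the model's heel edge belongs; x from the nest's flat side to its round front.
- nest_small: D-shaped nest for the small jaw model. Fixed; blue floor 2 mm above the bench, 3 mm thick steel rim, top 8 mm above the bench; 8 mm play all round for its piece. Inside 58 mm wide (y) and 58 mm deep (x), from 8 mm behind the origin to 50 mm ahead of it. Origin: at bench height, where the middle of the model's heel edge belongs; x from the nest's flat side to its round front.
- nest_block: Rectangular nest for the bur block. Fixed; blue floor 2 mm above the bench, 3 mm thick steel rim, top 8 mm above the bench; 8 mm play all round for its piece. Inside 86 mm (x) by 46 mm (y). Origin: its centre, on the bench plane; x along its length.
- nest_dish: Round nest for the dish. Fixed; blue floor 2 mm above the bench, 3 mm thick steel rim, top 8 mm above the bench; 8 mm play all round for its piece. Inside 64 mm across. Origin: its centre, on the bench plane.

How it is judged:
By the outcome, as a careful person would: the job done as asked, in the order asked, and still so for the second after the job is handed in, with the robot touching nothing.
It also fails if it takes over 122 s, if anything falls off the work surface, if the arm or the gripper's body presses on something with over 40 N, if the wrist force passes 120 N, or if a joint passes its speed limit or range.

## Working session

There is one attempt and no reset: what is moved stays moved. The work goes in short steps, Python scripts to look and compute and a shell command to move; the robot and the scene stay as the last step left them, time stands still between calls to the robot, and variables do not carry over. Pictures are saved under pics/ and viewed, and the job is handed in when it is done.

```bash
ls; mkdir -p pics; python3 - <<'E'
from rig import robot, optics
import cv2
o=robot.get_obs(); print({k:(v if not hasattr(v,'round') else v) for k,v in o.items()})
for n in ("top","side","wrist"):
    c=optics.camera(n); cv2.imwrite(f"pics/{n}0.png",c["img"][:,:,::-1]); print(n,c["camera_matrix"],c["k1"],c["position"],c["attitude"])
E
```

```text
pics
{'time': 0.0, 'q': array([ 1.10548374e+00,  5.28482564e-01,  1.43391379e+00, -7.12900753e-06,
        1.18137226e+00, -1.78499481e-01]), 'joint_velocities': array([-7.31335845e-04,  2.84520775e-04, -8.76009111e-04, -7.89572486e-04,
        4.72037312e-05,  9.08356138e-04]), 'joint_torque': array([ 2.44456078e-04, -4.40045571e+01, -1.76590705e+01,  6.32399297e-02,
        5.83546737e-02, -1.67130252e-04]), 'position': array([0.17644926, 0.59881011, 0.2215579 ]), 'tool_rot': array([ 1.42914094e-01,  9.89734499e-01, -1.03313635e-03, -3.41082649e-04]), 'ft_force': array([ 0.74626729,  0.27910825, -0.75830276]), 'moment': array([-0.00277322,  0.0427614 ,  0.01718607]), 'grip_width': 0.08663394412082454}
top [[433.35150559   0.         322.13725176]
 [  0.         433.35150559 203.68982169]
 [  0.           0.           1.        ]] -0.054292047290592914 [ 0.31280215 -0.00520315  1.07946929] [-0.06917406  0.06595408  0.70690781 -0.70081835]
side [[503.94395331   0.         315.19907356]
 [  0.         503.94395331 193.39821112]
 [  0.           0.           1.        ]] -0.10021884144977344 [ 0.0022893  -0.82694471  0.8160361 ] [ 0.41902656 -0.12453817 -0.23793184  0.86734966]
wrist [[294.44964428   0.         322.65506698]
 [  0.         294.44964428 206.00736478]
 [  0.           0.           1.        ]] 0.00844253638932973 [0.1014296  0.62076119 0.38270399] [-0.11620358 -0.08537373  0.59264302  0.79245334]
```

View pics/top0.png

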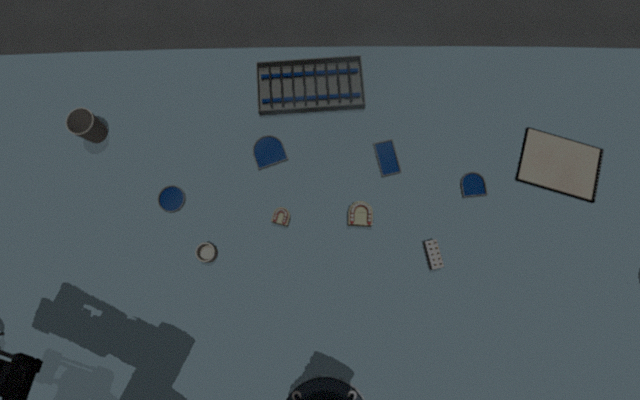

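View pics/side0.png

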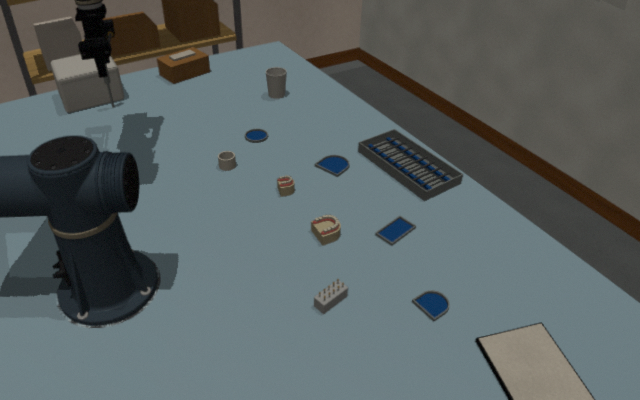

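View pics/wrist0.png

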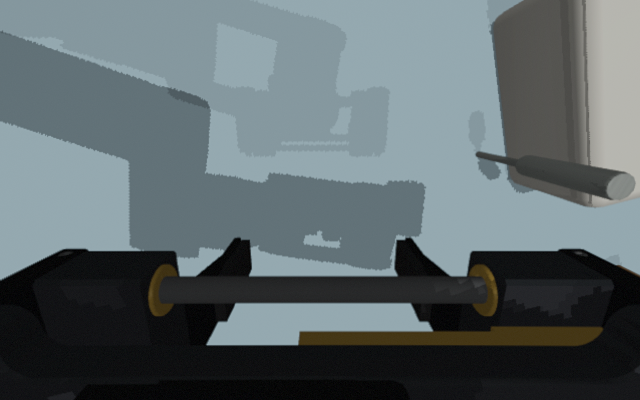

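```bash
cat > h.py <<'E'
import numpy as np, cv2
from scipy.spatial.transform import Rotation as R
from rig import robot, optics
def K(c): return c["camera_matrix"]
def dist(c): return np.array([c["k1"],0,0,0,0.])
def rays(c,px):
    u=cv2.undistortPoints(np.asarray(px,float).reshape(-1,1,2),K(c),dist(c)).reshape(-1,2)
    d=np.c_[u[:,0],-u[:,1],-np.ones(len(u))]
    return d
def pix2plane(c,px,z):
    M=R.from_quat(c["attitude"]).as_matrix(); d=rays(c,px)@M.T; p=np.array(c["position"])
    return p+d*((z-p[2])/d[:,2])[:,None]
def cloud(c):
    h,w=c["depth"].shape; v,u=np.mgrid[:h,:w]
    d=rays(c,np.c_[u.ravel(),v.ravel()])*c["depth"].reshape(-1,1)
    P=d@R.from_quat(c["attitude"]).as_matrix().T+np.array(c["position"])
    P[c["depth"].ravel()==0]=np.nan
    return P.reshape(h,w,3)
def world2pix(c,P):
    M=R.from_quat(c["attitude"]).as_matrix(); q=(np.asarray(P,float).reshape(-1,3)-np.array(c["position"]))@M
    q=q*[1,-1,-1]
    return cv2.projectPoints(q.reshape(-1,1,3),np.zeros(3),np.zeros(3),K(c),dist(c))[0].reshape(-1,2)
E
python3 - <<'E'
from h import *
c=optics.camera("top"); P=cloud(c)
print(np.nanmedian(P[290:330,250:450,2]), P[300,320], P[190,560])
hsv=cv2.cvtColor(c["img"],cv2.COLOR_RGB2HSV)
b=((hsv[...,0]>100)&(hsv[...,0]<125)&(hsv[...,1]>170)).astype(np.uint8)
def rep(m,tag):
    n,l,s,ce=cv2.connectedComponentsWithStats(m)
    for i in range(1,n):
        if s[i,4]<60: continue
        v,u=np.where(l==i); zz=P[v,u,2]
        print(tag,s[i],ce[i].round(1),"z",np.nanmedian(zz).round(4),np.nanmax(zz).round(4),"ctr",np.nanmean(P[v,u],0).round(4))
rep(b,"blue")
m=((P[...,2]>0.015)&(P[...,2]<0.06)).astype(np.uint8); m[280:]=0
rep(m,"obj")
E
```

```text
-5.565767985982184e-05 [0.28279728 0.00602786 0.00075456] [ 0.55010259 -0.61135163  0.01053274]
blue [255 138  30  29 317] [268.4 151.9] z 0.0023 0.0094 ctr [0.6599 0.1371 0.0023]
blue [381 151  18  23 177] [389.2 163.9] z 0.0022 0.0081 ctr [ 0.6248 -0.1751  0.0021]
blue [463 174  22  21 333] [473.  184.6] z 0.002 0.0088 ctr [ 0.5681 -0.3889  0.0021]
blue [160 187  20  21 173] [167.6 195.5] z 0.0022 0.0075 ctr [0.5466 0.395  0.0022]
obj [ 256   55  109   59 1006] [309.6  81.6] z 0.0279 0.039 ctr [0.8451 0.0292 0.0266]
obj [ 261   62   99   45 1321] [309.8  84.7] z 0.0215 0.033 ctr [0.8383 0.0288 0.0215]
obj [ 74 113  19  21 238] [ 82.5 123. ] z 0.0407 0.0599 ctr [0.7333 0.6187 0.0398]
obj [ 82 121  24  21 204] [ 97.2 133.4] z 0.037 0.06 ctr [0.705  0.5778 0.0369]
obj [348 201  25  25 540] [360.5 213.8] z 0.0313 0.0466 ctr [ 0.4894 -0.0949  0.0328]
obj [271 207  19  19 271] [281.  215.9] z 0.0322 0.0454 ctr [0.486  0.0998 0.033 ]
obj [423 239  21  31 402] [433.3 254. ] z 0.0298 0.0459 ctr [ 0.3898 -0.2692  0.0298]
obj [195 242  22  21 178] [205.3 251.9] z 0.0342 0.0406 ctr [0.3994 0.2833 0.0307]
```

```bash
python3 - <<'E'
from h import *
c=optics.camera("top"); im=c["img"]
t=[]
for (u,v) in [(269,151),(473,184),(387,158),(171,198),(360,214),(281,216),(433,254),(206,252)]:
    t.append(cv2.resize(im[v-24:v+24,u-24:u+24],(200,200),interpolation=cv2.INTER_CUBIC))
cv2.imwrite("pics/crops.png",np.vstack([np.hstack(t[:4]),np.hstack(t[4:])])[:,:,::-1])
hsv=cv2.cvtColor(im,cv2.COLOR_RGB2HSV)
for (u,v) in [(269,151),(473,184),(387,158),(171,198),(300,300)]: print(hsv[v,u],hsv[v+4,u+4],hsv[v-4,u-4])
E
```

```text
[107 172  80] [107 169  80] [105 168  79]
[103 255  74] [104 198  76] [103 195  76]
[109 144  83] [107 164  81] [107 146  84]
[105 177  75] [106 161  79] [107 190  75]
[101  53 106] [100  45 103] [101  52 103]
```

View pics/crops.png

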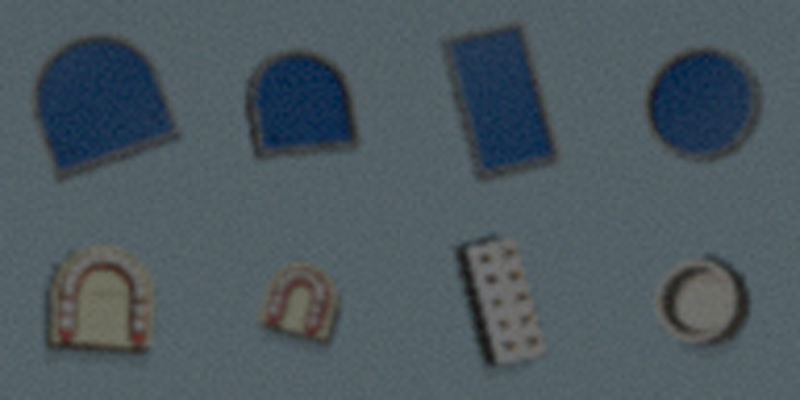

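```bash
cat > fit.py <<'E'
from h import *
from scipy.optimize import minimize
def D(w,m=0):  # D outline, w width, m margin
    r=w/2+m; a=np.linspace(-np.pi/2,np.pi/2,25)
    return np.r_[[[-m,r]],[[-m,-r]],np.c_[w/2+r*np.cos(a),r*np.sin(a)]]
def rect(a,b): return np.array([[a,b],[-a,b],[-a,-b],[a,-b]])/2
def circ(d): a=np.linspace(0,2*np.pi,40,endpoint=False); return d/2*np.c_[np.cos(a),np.sin(a)]
SH={"jaw_large":D(.06),"jaw_small":D(.042),"bur_block":rect(.07,.03),"dish":circ(.048),
"nest_large":D(.06,.008),"nest_small":D(.042,.008),"nest_block":rect(.086,.046),"nest_dish":circ(.064)}
S=8
def place(sh,p,z):
    co,si=np.cos(p[2]),np.sin(p[2]); q=sh@np.array([[co,si],[-si,co]])
    return np.c_[q+p[:2],np.full(len(q),z)]
def raster(c,P,box):
    px=world2pix(c,P); u0,v0,u1,v1=box
    m=np.zeros(((v1-v0)*S,(u1-u0)*S),np.uint8)
    pts=np.round((px+0.5-[u0,v0])*S).astype(np.int32)
    return m,pts
def model(c,name,p,box,z0,z1):
    sh=SH[name]
    m,a=raster(c,place(sh,p,z0),box); n,b=raster(c,place(sh,p,z1),box)
    if name.startswith("nest"):
        cv2.fillPoly(m,[a],1); cv2.fillPoly(n,[b],1); return m&n
    cv2.fillPoly(m,[cv2.convexHull(np.r_[a,b])],1); return m
def fit(c,name,mask,p0,box,z0,z1,scan=True):
    u0,v0,u1,v1=box
    big=cv2.resize(mask[v0:v1,u0:u1].astype(np.float32),None,fx=S,fy=S,interpolation=cv2.INTER_LINEAR)>0.5
    def cost(p):
        m=model(c,name,p,box,z0,z1).astype(bool); return -(m&big).sum()/max((m|big).sum(),1)
    best=None
    for th in (np.arange(0,6.28,.4) if scan and "dish" not in name else [p0[2]]):
        off=0 if 'jaw' not in name and name not in("nest_large","nest_small") else SH[name][:,0].max()*.45
        q=[p0[0]-off*np.cos(th)*scan,p0[1]-off*np.sin(th)*scan,th]
        sim=np.array([q,[q[0]+.006,q[1],th],[q[0],q[1]+.006,th],[q[0],q[1],th+.2]])
        r=minimize(cost,q,method="Nelder-Mead",options=dict(initial_simplex=sim,xatol=1e-4,fatol=1e-5,maxiter=150))
        if best is None or r.fun<best.fun: best=r
    return best.x,-best.fun
def draw(im,c,name,p,z,col=(0,255,0)):
    px=world2pix(c,place(SH[name],p,z)); cv2.polylines(im,[np.round(px*16).astype(np.int32)],True,col,1,shift=4)
E
python3 - <<'E'
from fit import *
c=optics.camera("top"); P=cloud(c)
hsv=cv2.cvtColor(c["img"],cv2.COLOR_RGB2HSV)
b=(hsv[...,1]>110)&(hsv[...,0]>95)&(hsv[...,0]<125)&(hsv[...,2]<100)
b=cv2.medianBlur(b.astype(np.uint8),3)
o=cv2.medianBlur((P[...,2]>.02).astype(np.uint8),3)
T={"nest_large":(269,151),"nest_small":(473,184),"nest_block":(387,158),"nest_dish":(171,198),"jaw_large":(360,214),"jaw_small":(281,216),"bur_block":(433,254),"dish":(206,252)}
im=cv2.resize(c["img"],None,fx=1,fy=1).copy()
t=[]
for n,(u,v) in T.items():
    nest=n.startswith("nest"); m=b if nest else o
    z0,z1=(.002,.008) if nest else (.02,.036 if n=="dish" else .03)
    box=(u-24,v-24,u+24,v+24)
    mm=np.zeros_like(m); mm[v-20:v+20,u-20:u+20]=m[v-20:v+20,u-20:u+20]
    if n=="dish":
        k=np.column_stack(np.where(mm))[:,::-1].astype(np.int32); cv2.fillConvexPoly(mm,cv2.convexHull(k),1)
    p0=pix2plane(c,[[u,v]],z1)[0]
    p,s=fit(c,n,mm,[p0[0],p0[1],0],box,z0,z1)
    print(n,p[:2].round(4),"deg",np.degrees(p[2]).round(1)%360,"iou",round(s,3),mm.sum())
    cr=cv2.resize(c["img"][v-24:v+24,u-24:u+24],(200,200),interpolation=cv2.INTER_CUBIC)
    px=(world2pix(c,place(SH[n],p,z1))+.5-[u-24,v-24])*200/48
    cv2.polylines(cr,[np.round(px).astype(np.int32)],True,(0,255,0),1); t.append(cr)
cv2.imwrite("pics/fit.png",np.vstack([np.hstack(t[:4]),np.hstack(t[4:])])[:,:,::-1])
E
```

```text
nest_large [0.6366 0.1286] deg 19.9 iou 0.93 661
nest_small [ 0.5493 -0.3893] deg 5.0 iou 0.932 390
nest_block [ 0.6409 -0.1689] deg 193.3 iou 0.915 500
nest_dish [0.5387 0.3855] deg 359.2 iou 0.943 429
jaw_large [ 0.4644 -0.0936] deg 356.8 iou 0.961 530
jaw_small [0.4698 0.1059] deg 344.1 iou 0.943 261
bur_block [ 0.3906 -0.2707] deg 12.6 iou 0.947 384
dish [0.4002 0.2845] deg 354.3 iou 0.96 342
```

View pics/fit.png

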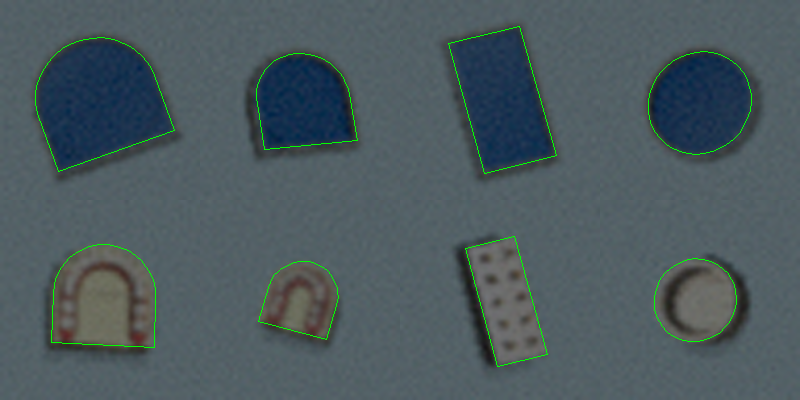

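```bash
cat > go.py <<'E'
import sys
from h import *
def go(x,y,z,phi):
    o=robot.get_obs(); r=R.from_quat(o["tool_rot"]).as_matrix()
    d=r.T@(np.array([x,y,z])-o["position"])*1000
    phi=np.radians(phi); t=np.array([[np.cos(phi),np.sin(phi),0],[np.sin(phi),-np.cos(phi),0],[0,0,-1]]).T
    rv=R.from_matrix(r.T@t).as_rotvec()
    print("t",round(o["time"],2),"pos",o["position"].round(4),"w",round(o["grip_width"],4),"F",np.round(o["ft_force"],1))
    print("shift mm",d.round(1),"rot",rv.round(4),"rows min",round(np.linalg.norm(d)/50,1),round(np.linalg.norm(rv)/.1499,1))
if __name__=="__main__": go(*map(float,sys.argv[1:5]))
E
python3 go.py .46 .25 .2 163.6; python3 go.py .484 -.095 .2 176.8
```

```text
t 0.3 pos [0.1766 0.5992 0.2222] w 0.0867 F [-0.1 -1.4  0. ]
shift mm [-370.6 -254.8   22.3] rot [-0.0008 -0.0002 -0.0006] rows min 9.0 0.0
t 0.3 pos [0.1766 0.5992 0.2222] w 0.0867 F [-0.1 -1.4  0. ]
shift mm [-491.2 -578.9   22.6] rot [-8.000e-04 -2.000e-04 -2.309e-01] rows min 15.2 1.5
```

```bash
python3 -m inch '[{"dx":-20,"dy":-14,"dz":2},{"dx":-41,"dy":-28,"dz":3},{"dx":-41,"dy":-28,"dz":3},{"dx":-41,"dy":-28,"dz":3},{"dx":-41,"dy":-28,"dz":3},{"dx":-41,"dy":-28,"dz":3},{"dx":-41,"dy":-28,"dz":3},{"dx":-41,"dy":-28,"dz":2}]'
python3 go.py .484 -.095 .2 163.6
```

```text
t 0.3 pos [0.1766 0.5992 0.2222] w 0.0867 F [-0.1 -1.4  0. ]
shift mm [-491.2 -578.9   22.6] rot [-0.0008 -0.0002 -0.0006] rows min 15.2 0.0invalid input
```

```bash
python3 -m inch '[{"ax":0,"ay":0,"az":0,"dx":-20,"dy":-14,"dz":2,"gripper":100},{"ax":0,"ay":0,"az":0,"dx":-41,"dy":-28,"dz":3,"gripper":100},{"ax":0,"ay":0,"az":0,"dx":-41,"dy":-28,"dz":3,"gripper":100},{"ax":0,"ay":0,"az":0,"dx":-41,"dy":-28,"dz":3,"gripper":100},{"ax":0,"ay":0,"az":0,"dx":-41,"dy":-28,"dz":3,"gripper":100},{"ax":0,"ay":0,"az":0,"dx":-41,"dy":-28,"dz":3,"gripper":100},{"ax":0,"ay":0,"az":0,"dx":-41,"dy":-28,"dz":3,"gripper":100},{"ax":0,"ay":0,"az":0,"dx":-41,"dy":-28,"dz":2,"gripper":100}]'
python3 go.py .484 -.095 .2 163.6
```

```text
time: 1.1
position: [0.4128, 0.3095, 0.2006]
tool_rot: [0.143, 0.99, 0.0, 0.0]
ft_force: [0.7, 1.1, 0.1]
grip_width: 0.0868
t 1.1 pos [0.4128 0.3095 0.2006] w 0.0868 F [0.7 1.1 0.1]
shift mm [-182.7 -367.9    0.5] rot [ 0.0003  0.0002 -0.0005] rows min 8.2 0.0
```

```bash
python3 -m inch '[{"ax":0,"ay":0,"az":0,"dx":-22,"dy":-44,"dz":0,"gripper":100},{"ax":0,"ay":0,"az":0,"dx":-22,"dy":-44,"dz":0,"gripper":100},{"ax":0,"ay":0,"az":0,"dx":-22,"dy":-44,"dz":0,"gripper":100},{"ax":0,"ay":0,"az":0,"dx":-22,"dy":-44,"dz":0,"gripper":100},{"ax":0,"ay":0,"az":0,"dx":-22,"dy":-44,"dz":0,"gripper":100},{"ax":0,"ay":0,"az":0,"dx":-22,"dy":-44,"dz":0,"gripper":100},{"ax":0,"ay":0,"az":0,"dx":-22,"dy":-44,"dz":0,"gripper":100},{"ax":0,"ay":0,"az":0,"dx":-22,"dy":-44,"dz":0,"gripper":100}]'
python3 -m inch '[{"ax":0,"ay":0,"az":0,"dx":-7,"dy":-16,"dz":0,"gripper":100},{"ax":0,"ay":0,"az":-0.115,"dx":0,"dy":0,"dz":0,"gripper":100},{"ax":0,"ay":0,"az":-0.116,"dx":0,"dy":0,"dz":0,"gripper":100},{"ax":0,"ay":0,"az":0,"dx":0,"dy":0,"dz":0,"gripper":100}]'
python3 go.py .4844 -.0947 .2 176.8
cat > look.py <<'E'
import sys
from fit import *
c=optics.camera("wrist"); cv2.imwrite(f"pics/{sys.argv[1]}.png",c["img"][:,:,::-1])
E
python3 look.py w1
```

```text
time: 1.9
position: [0.4812, -0.0783, 0.2008]
tool_rot: [0.143, 0.99, 0.0, 0.0]
ft_force: [1.3, 0.6, -0.4]
grip_width: 0.0871
time: 2.3
position: [0.4832, -0.094, 0.2006]
tool_rot: [0.028, 1.0, -0.0, 0.0]
ft_force: [0.1, 0.6, -0.3]
grip_width: 0.0867
t 2.3 pos [ 0.4832 -0.094   0.2006] w 0.0867 F [ 0.1  0.6 -0.3]
shift mm [-1.2 -0.7  0.6] rot [-0.     0.    -0.001] rows min 0.0 0.0
```

View pics/w1.png

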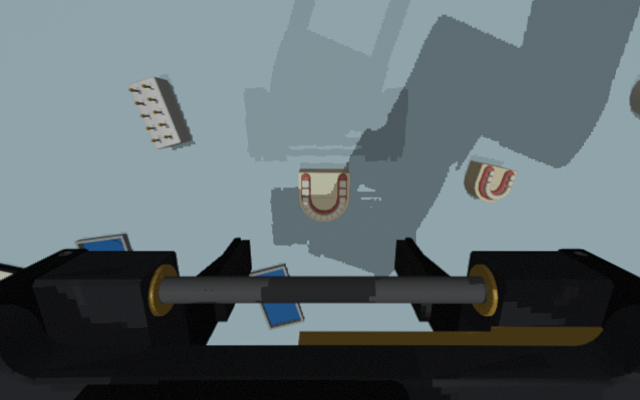

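The wrist picture shows the large jaw at (324,195), centred between the fingers (x≈322), with the bur block at (158,113) and the small jaw at (490,182). I'll cross-check the poses with the wrist camera.

```bash
cat > wfit.py <<'E'
import sys
from fit import *
PR={"jaw_large":(.4644,-.0936,356.8),"jaw_small":(.4698,.1059,344.1),"bur_block":(.3906,-.2707,12.6),"dish":(.4002,.2845,0)}
c=optics.camera("wrist"); P=cloud(c)
for n in sys.argv[1:]:
    x,y,t=PR[n]; t=np.radians(t); z1=.036 if n=="dish" else .03
    pr=world2pix(c,place(SH[n]*1.35,[x,y,t],.02)); u0,v0=np.floor(pr.min(0)).astype(int)-8; u1,v1=np.ceil(pr.max(0)).astype(int)+8
    u0,v0,u1,v1=max(u0,0),max(v0,0),min(u1,640),min(v1,400)
    m=((P[...,2]>.015)&(P[...,2]<.047)).astype(np.uint8)
    mm=np.zeros_like(m); mm[v0:v1,u0:u1]=m[v0:v1,u0:u1]
    if n=="dish":
        k=np.column_stack(np.where(mm))[:,::-1].astype(np.int32); cv2.fillConvexPoly(mm,cv2.convexHull(k),1)
    p,s=fit(c,n,mm,[x,y,t],(u0,v0,u1,v1),.015,z1,scan=False)
    print(n,p[:2].round(4),np.degrees(p[2]).round(1)%360,"iou",round(s,3),"floor",np.nanmedian(P[v0:v0+6,u0:u1,2]).round(4))
E
python3 wfit.py jaw_large jaw_small bur_block
```

```text
jaw_large [ 0.4639 -0.0925] 356.1 iou 0.97 floor -0.0012
jaw_small [0.4684 0.1066] 343.7 iou 0.956 floor -0.0014
bur_block [ 0.3907 -0.2703] 12.3 iou 0.95 floor -0.0011
```

```bash
python3 go.py .4838 -.0939 .011 176.4; python3 -m inch '[{"ax":0,"ay":0,"az":0.008,"dx":-1,"dy":0,"dz":25,"gripper":100},{"ax":0,"ay":0,"az":0,"dx":0,"dy":0,"dz":45,"gripper":100},{"ax":0,"ay":0,"az":0,"dx":0,"dy":0,"dz":45,"gripper":100},{"ax":0,"ay":0,"az":0,"dx":0,"dy":0,"dz":40,"gripper":100},{"ax":0,"ay":0,"az":0,"dx":0,"dy":0,"dz":25,"gripper":100},{"ax":0,"ay":0,"az":0,"dx":0,"dy":0,"dz":9,"gripper":100},{"ax":0,"ay":0,"az":0,"dx":0,"dy":0,"dz":0,"gripper":100}]' 25
python3 go.py .4838 -.0939 .011 176.4
```

```text
t 2.4 pos [ 0.4832 -0.0935  0.2006] w 0.0872 F [-0.1  0.8 -0.2]
shift mm [ -0.6  -0.4 189.6] rot [0.     0.0001 0.0046] rows min 3.8 0.0
time: 3.1
position: [0.4838, -0.0932, 0.0107]
tool_rot: [0.032, 0.999, 0.0, -0.001]
ft_force: [0.7, -0.3, 0.1]
grip_width: 0.0867
t 3.1 pos [ 0.4838 -0.0932  0.0107] w 0.0867 F [ 0.7 -0.3  0.1]
shift mm [-0.  -0.7 -0.3] rot [ 0.0007 -0.0021 -0.0016] rows min 0.0 0.0
```

Close gently.

```bash
python3 -m inch '[{"ax":0,"ay":0,"az":0,"dx":0,"dy":0,"dz":0,"gripper":60},{"ax":0,"ay":0,"az":0,"dx":0,"dy":0,"dz":0,"gripper":50},{"ax":0,"ay":0,"az":0,"dx":0,"dy":0,"dz":0,"gripper":50},{"ax":0,"ay":0,"az":0,"dx":0,"dy":0,"dz":0,"gripper":50},{"ax":0,"ay":0,"az":0,"dx":0,"dy":0,"dz":0,"gripper":50},{"ax":0,"ay":0,"az":0,"dx":0,"dy":0,"dz":0,"gripper":50}]' 25
python3 -m inch '[{"ax":0,"ay":0,"az":0,"dx":0,"dy":0,"dz":-10,"gripper":50},{"ax":0,"ay":0,"az":0,"dx":0,"dy":0,"dz":-30,"gripper":50},{"ax":0,"ay":0,"az":0,"dx":0,"dy":0,"dz":-30,"gripper":50},{"ax":0,"ay":0,"az":0,"dx":0,"dy":0,"dz":-10,"gripper":50},{"ax":0,"ay":0,"az":0,"dx":0,"dy":0,"dz":0,"gripper":50}]'
```

```text
time: 3.7
position: [0.4847, -0.0937, 0.0124]
tool_rot: [0.032, 0.999, -0.0, 0.001]
ft_force: [0.2, -0.6, 6.7]
grip_width: 0.0594
time: 4.2
position: [0.4852, -0.094, 0.093]
tool_rot: [0.032, 0.999, -0.001, 0.002]
ft_force: [0.3, 0.2, -1.3]
grip_width: 0.0599
```

```bash
cat > hand.py <<'E'
import sys
from fit import *
# in-hand pose: name off(grip ahead of origin m)
n=sys.argv[1]; off=float(sys.argv[2])
o=robot.get_obs(); c=optics.camera("wrist"); P=cloud(c)
r=R.from_quat(o["tool_rot"]).as_matrix(); th=np.arctan2(-r[1,0],-r[0,0]); tcp=o["position"]
L=(P-tcp)@r   # tool frame
# points near
x,y,z=L[...,0],L[...,1],L[...,2]
h=.036 if n=="dish" else .03
sel=(np.abs(x)<.06)&(np.abs(y)<.045)&(z>-.04)&(z<.03)
m=sel.astype(np.uint8)
# plane of base top: robust height
cv2.imwrite("pics/"+sys.argv[3]+".png",cv2.resize(np.hstack([c["img"][100:330,160:480][:,:,::-1],cv2.merge([m[100:330,160:480]*255]*3)]),None,fx=1.2,fy=1.2))
v,u=np.where(m>0); print("n",len(v),"toolx",np.percentile(x[m>0],[1,50,99]).round(4),"tooly",np.percentile(y[m>0],[1,50,99]).round(4),"world z pct",np.percentile(P[...,2][m>0],[2,10,30,50,70,90,98]).round(4), "tcp z",tcp[2].round(4))
E
python3 hand.py jaw_large .02 hand1
```

```text
n 10092 toolx [-0.0304  0.0095  0.0208] tooly [-0.0393 -0.0005  0.0377] world z pct [0.0842 0.097  0.1091 0.1101 0.1164 0.1211 0.13  ] tcp z 0.093
```

View pics/hand1.png

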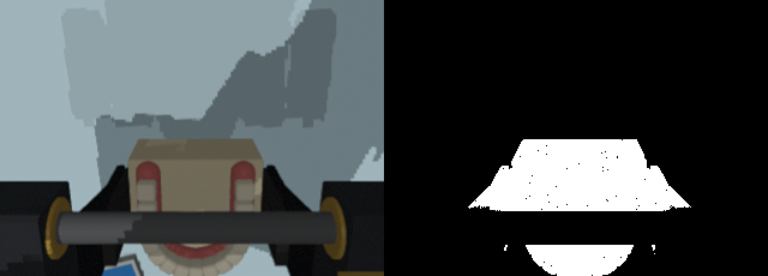

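```bash
cat > nfit.py <<'E'
import sys
from fit import *
NP={"nest_large":(.6366,.1286,19.9),"nest_small":(.5493,-.3893,5.0),"nest_block":(.6409,-.1689,13.3),"nest_dish":(.5387,.3855,0)}
c=optics.camera(sys.argv[1])
hsv=cv2.cvtColor(c["img"],cv2.COLOR_RGB2HSV)
b=cv2.medianBlur(((hsv[...,1]>int(sys.argv[2]))&(hsv[...,0]>95)&(hsv[...,0]<125)).astype(np.uint8),3)
im=c["img"].copy()
for n in sys.argv[4:]:
    x,y,t=NP[n]; t=np.radians(t)
    pr=world2pix(c,place(SH[n]*1.3,[x,y,t],.005)); u0,v0=np.floor(pr.min(0)).astype(int)-4; u1,v1=np.ceil(pr.max(0)).astype(int)+4
    u0,v0,u1,v1=max(u0,0),max(v0,0),min(u1,640),min(v1,400)
    mm=np.zeros_like(b); mm[v0:v1,u0:u1]=b[v0:v1,u0:u1]
    p,s=fit(c,n,mm,[x,y,t],(u0,v0,u1,v1),.002,.008,scan=False)
    print(n,p[:2].round(4),np.degrees(p[2]).round(1)%360,"iou",round(s,3)); draw(im,c,n,p,.008)
cv2.imwrite("pics/"+sys.argv[3]+".png",im[:,:,::-1])
E
python3 nfit.py side 150 nside nest_large nest_small nest_block nest_dish
```

```text
nest_large [0.6366 0.1286] 19.9 iou -0.0
nest_small [ 0.5503 -0.3866] 4.2 iou 0.906
nest_block [ 0.6426 -0.1662] 11.7 iou 0.901
nest_dish [0.5399 0.3882] 5.3 iou 0.889
```

View pics/nside.png

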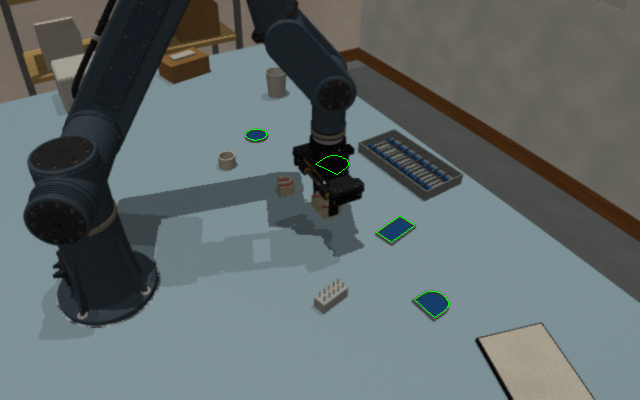

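```bash
python3 go.py .6561 .1366 .11 199.9; python3 go.py .6561 .1366 .11 176.4
```

```text
t 4.3 pos [ 0.4837 -0.0934  0.0911] w 0.0595 F [ 0.6 -0.2 -1.9]
shift mm [-157.4  240.5  -19. ] rot [ 0.0005 -0.0008 -0.4112] rows min 5.8 2.7
t 4.3 pos [ 0.4837 -0.0934  0.0911] w 0.0595 F [ 0.6 -0.2 -1.9]
shift mm [-157.4  240.5  -19. ] rot [ 0.0003 -0.0009 -0.001 ] rows min 5.8 0.0
```

```bash
python3 -m inch '[{"ax":0,"ay":0,"az":0,"dx":-11,"dy":17,"dz":-19,"gripper":50},{"ax":0,"ay":0,"az":0,"dx":-24,"dy":36,"dz":0,"gripper":50},{"ax":0,"ay":0,"az":0,"dx":-26,"dy":40,"dz":0,"gripper":50},{"ax":0,"ay":0,"az":0,"dx":-26,"dy":40,"dz":0,"gripper":50},{"ax":0,"ay":0,"az":0,"dx":-26,"dy":40,"dz":0,"gripper":50},{"ax":0,"ay":0,"az":0,"dx":-24,"dy":36,"dz":0,"gripper":50},{"ax":0,"ay":0,"az":0,"dx":-14,"dy":21,"dz":0,"gripper":50},{"ax":0,"ay":0,"az":0,"dx":-6,"dy":10,"dz":0,"gripper":50}]'
python3 -m inch '[{"ax":0,"ay":0,"az":-0.08,"dx":0,"dy":0,"dz":0,"gripper":50},{"ax":0,"ay":0,"az":-0.13,"dx":0,"dy":0,"dz":0,"gripper":50},{"ax":0,"ay":0,"az":-0.13,"dx":0,"dy":0,"dz":0,"gripper":50},{"ax":0,"ay":0,"az":-0.071,"dx":0,"dy":0,"dz":0,"gripper":50},{"ax":0,"ay":0,"az":0,"dx":0,"dy":0,"dz":0,"gripper":50}]'
python3 go.py .6561 .1366 .015 199.9; python3 nfit.py top 110 n1 nest_large; python3 look.py w2
```

```text
time: 5.1
position: [0.6564, 0.1382, 0.108]
tool_rot: [0.031, 1.0, 0.0, -0.001]
ft_force: [-0.6, -0.7, -1.6]
grip_width: 0.06
time: 5.6
position: [0.6546, 0.1348, 0.1088]
tool_rot: [-0.172, 0.985, 0.0, -0.002]
ft_force: [0.2, -0.3, -1.3]
grip_width: 0.0595
t 5.6 pos [0.6546 0.1348 0.1088] w 0.0595 F [ 0.2 -0.3 -1.3]
shift mm [-2.4  1.1 93.8] rot [ 0.0009 -0.004  -0.0013] rows min 1.9 0.0
nest_large [0.636  0.1285] 19.7 iou 0.518
```

View pics/w2.png

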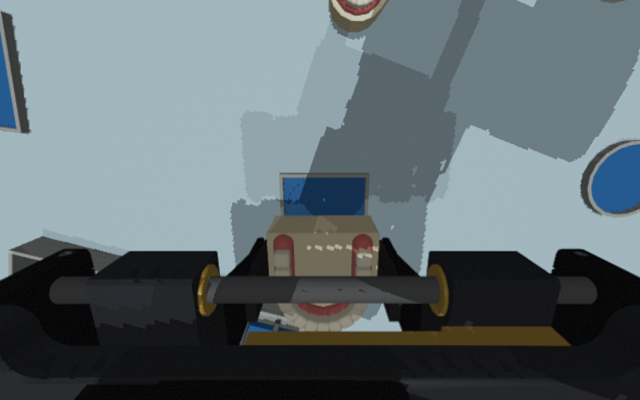

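```bash
python3 - <<'E'
from fit import *
c=optics.camera("wrist")
for p in ([.6366,.1286,.3473],[.637,.1296,.3473],[.638,.131,.345]):
    print(world2pix(c,place(SH["nest_large"][:2],p,.008)).round(1).tolist())
cr=c["img"][160:230,260:390]; cv2.imwrite("pics/w2c.png",cv2.resize(cr,None,fx=6,fy=6,interpolation=cv2.INTER_NEAREST)[:,:,::-1])
E
```

```text
[[365.6, 177.3], [281.5, 177.6]]
[[366.5, 178.1], [282.4, 178.3]]
[[367.5, 179.8], [283.6, 179.8]]
```

View pics/w2c.png

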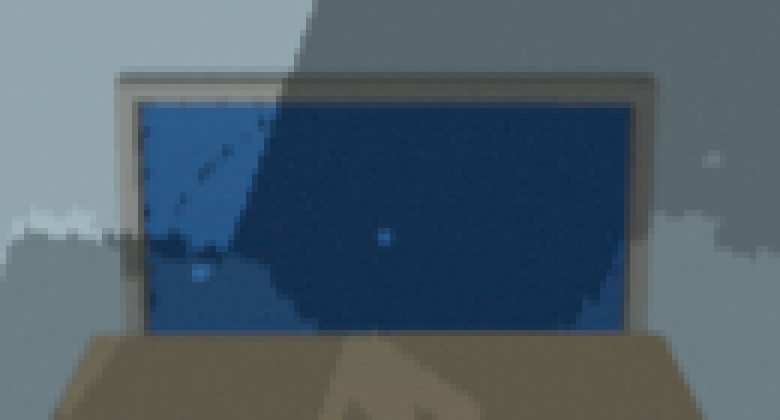

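```bash
python3 -m inch '[{"ax":0,"ay":-0.002,"az":0,"dx":-2,"dy":0.5,"dz":15,"gripper":50},{"ax":0,"ay":0,"az":0,"dx":0,"dy":0,"dz":30,"gripper":50},{"ax":0,"ay":0,"az":0,"dx":0,"dy":0,"dz":25,"gripper":50},{"ax":0,"ay":0,"az":0,"dx":0,"dy":0,"dz":12,"gripper":50},{"ax":0,"ay":0,"az":0,"dx":0,"dy":0,"dz":3,"gripper":50},{"ax":0,"ay":0,"az":0,"dx":0,"dy":0,"dz":0,"gripper":50}]'
python3 go.py .6559 .1361 .015 199.9
```

```text
time: 6.35
position: [0.6581, 0.1371, 0.0251]
tool_rot: [-0.173, 0.985, 0.0, 0.001]
ft_force: [-0.0, 0.1, -1.2]
grip_width: 0.0599
t 6.35 pos [0.6581 0.1371 0.0251] w 0.0599 F [-0.   0.1 -1.2]
shift mm [ 2.4 -0.2 10.1] rot [ 0.0001  0.0016 -0.0003] rows min 0.2 0.0
```

```bash
python3 -m inch '[{"ax":0,"ay":0,"az":0,"dx":1,"dy":0,"dz":4,"gripper":50},{"ax":0,"ay":0,"az":0,"dx":0,"dy":0,"dz":3,"gripper":50},{"ax":0,"ay":0,"az":0,"dx":0,"dy":0,"dz":1.5,"gripper":50},{"ax":0,"ay":0,"az":0,"dx":0,"dy":0,"dz":0,"gripper":50}]'
python3 -m inch '[{"ax":0,"ay":0,"az":0,"dx":0,"dy":0,"dz":1,"gripper":50},{"ax":0,"ay":0,"az":0,"dx":0,"dy":0,"dz":0,"gripper":50}]'
```

```text
time: 6.75
position: [0.6572, 0.1368, 0.0173]
tool_rot: [-0.173, 0.985, 0.0, 0.001]
ft_force: [-0.4, 1.2, -1.6]
grip_width: 0.0598
time: 6.95
position: [0.6572, 0.1368, 0.0161]
tool_rot: [-0.173, 0.985, 0.0, 0.001]
ft_force: [0.2, 0.3, -1.5]
grip_width: 0.0599
```

```bash
python3 -m inch '[{"ax":0,"ay":0,"az":0,"dx":0,"dy":0,"dz":0.7,"gripper":50},{"ax":0,"ay":0,"az":0,"dx":0,"dy":0,"dz":0.7,"gripper":50},{"ax":0,"ay":0,"az":0,"dx":0,"dy":0,"dz":0,"gripper":50}]'
python3 -m inch '[{"ax":0,"ay":0,"az":0,"dx":0,"dy":0,"dz":0.7,"gripper":50},{"ax":0,"ay":0,"az":0,"dx":0,"dy":0,"dz":0,"gripper":50}]'
```

```text
time: 7.25
position: [0.6571, 0.1368, 0.0145]
tool_rot: [-0.173, 0.985, 0.0, 0.001]
ft_force: [-0.0, 0.2, -1.1]
grip_width: 0.06
time: 7.45
position: [0.6571, 0.1368, 0.0145]
tool_rot: [-0.173, 0.985, 0.0, 0.001]
ft_force: [-1.9, -1.0, 3.2]
grip_width: 0.0599
```

```bash
python3 -m inch '[{"ax":0,"ay":0,"az":0,"dx":0,"dy":0,"dz":0,"gripper":75},{"ax":0,"ay":0,"az":0,"dx":0,"dy":0,"dz":0,"gripper":85},{"ax":0,"ay":0,"az":0,"dx":0,"dy":0,"dz":0,"gripper":85},{"ax":0,"ay":0,"az":0,"dx":0,"dy":0,"dz":0,"gripper":85}]'
python3 -m inch '[{"ax":0,"ay":0,"az":0,"dx":0,"dy":0,"dz":-10,"gripper":85},{"ax":0,"ay":0,"az":0,"dx":0,"dy":0,"dz":-40,"gripper":100},{"ax":0,"ay":0,"az":0,"dx":0,"dy":0,"dz":-45,"gripper":100},{"ax":0,"ay":0,"az":0,"dx":0,"dy":0,"dz":-45,"gripper":100},{"ax":0,"ay":0,"az":0,"dx":0,"dy":0,"dz":-10,"gripper":100},{"ax":0,"ay":0,"az":0,"dx":0,"dy":0,"dz":0,"gripper":100}]'
python3 look.py w3; python3 go.py .4808 .1031 .165 199.9
```

```text
time: 7.85
position: [0.6572, 0.1367, 0.0138]
tool_rot: [-0.173, 0.985, 0.0, 0.001]
ft_force: [0.3, -0.3, -0.4]
grip_width: 0.0731
time: 8.45
position: [0.6586, 0.1368, 0.1675]
tool_rot: [-0.173, 0.985, -0.0, 0.004]
ft_force: [1.2, -0.4, -0.7]
grip_width: 0.0869
t 8.5 pos [0.657  0.1367 0.165 ] w 0.087 F [-0.5  0.4 -1.1]
shift mm [177.1  28.4  -0.7] rot [-0.0005  0.0036 -0.    ] rows min 3.6 0.0
```

View pics/w3.png

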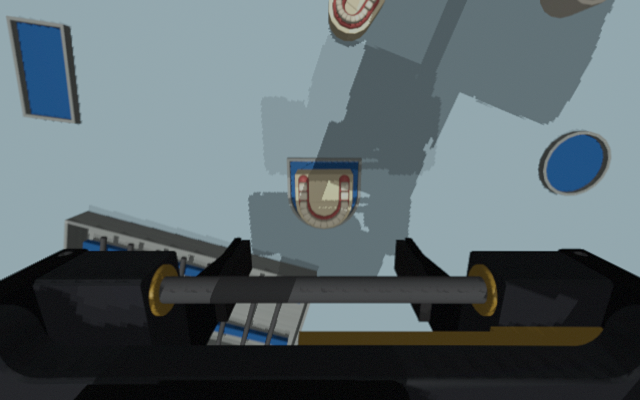

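The large jaw stands at (325,195) in its nest with its heel to the flat side, centred. Next is the small jaw.

```bash
python3 nfit.py wrist 150 n3 nest_dish nest_block; python3 -m inch '[{"ax":0,"ay":0,"az":0.05,"dx":20,"dy":3,"dz":0,"gripper":100},{"ax":0,"ay":0,"az":0,"dx":45,"dy":7,"dz":0,"gripper":100},{"ax":0,"ay":0,"az":0,"dx":48,"dy":10,"dz":0,"gripper":100},{"ax":0,"ay":0,"az":0,"dx":45,"dy":7,"dz":0,"gripper":100},{"ax":0,"ay":0,"az":0.12,"dx":14,"dy":2,"dz":0,"gripper":100},{"ax":0,"ay":0,"az":0.148,"dx":0,"dy":0,"dz":0,"gripper":100},{"ax":0,"ay":0,"az":0.148,"dx":0,"dy":0,"dz":0,"gripper":100},{"ax":0,"ay":0,"az":0.148,"dx":0,"dy":0,"dz":0,"gripper":100}]'
python3 -m inch '[{"ax":0,"ay":0,"az":0,"dx":0,"dy":0,"dz":0,"gripper":100},{"ax":0,"ay":0,"az":0,"dx":0,"dy":0,"dz":0,"gripper":100}]'
python3 go.py .4815 .1027 .011 163.9; python3 wfit.py jaw_small
```

```text
nest_dish [0.5385 0.3843] 12.1 iou 0.954
nest_block [ 0.6409 -0.167 ] 12.2 iou 0.952
time: 9.35
position: [0.4822, 0.1129, 0.1616]
tool_rot: [0.136, 0.991, 0.0, -0.002]
ft_force: [1.1, -0.1, 0.9]
grip_width: 0.0869
time: 9.55
position: [0.483, 0.113, 0.1622]
tool_rot: [0.131, 0.991, 0.0, -0.001]
ft_force: [0.2, -0.8, 0.6]
grip_width: 0.0872
t 9.55 pos [0.483  0.113  0.1622] w 0.0872 F [ 0.2 -0.8  0.6]
shift mm [ -1.5 -10.4 151.2] rot [ 0.0002 -0.0016  0.0173] rows min 3.0 0.1
jaw_small [0.4692 0.1067] 344.9 iou 0.957 floor -0.0011
```

```bash
python3 -m inch '[{"ax":0,"ay":0,"az":0.009,"dx":-1,"dy":-10,"dz":20,"gripper":100},{"ax":0,"ay":0,"az":0,"dx":0,"dy":0,"dz":40,"gripper":100},{"ax":0,"ay":0,"az":0,"dx":0,"dy":0,"dz":45,"gripper":100},{"ax":0,"ay":0,"az":0,"dx":0,"dy":0,"dz":30,"gripper":100},{"ax":0,"ay":0,"az":0,"dx":0,"dy":0,"dz":15,"gripper":100},{"ax":0,"ay":0,"az":0,"dx":0,"dy":0,"dz":0,"gripper":100}]' 15
python3 go.py .4817 .103 .011 164.4
```

```text
time: 10.2
position: [0.4808, 0.1032, 0.0111]
tool_rot: [0.137, 0.991, 0.0, -0.002]
ft_force: [-0.1, 0.8, -0.3]
grip_width: 0.0871
t 10.2 pos [0.4808 0.1032 0.0111] w 0.0871 F [-0.1  0.8 -0.3]
shift mm [-0.9  0.1  0.1] rot [-0.0003 -0.0039 -0.002 ] rows min 0.0 0.0
```

```bash
python3 -m inch '[{"ax":0,"ay":0,"az":0,"dx":-1,"dy":0,"dz":0,"gripper":60},{"ax":0,"ay":0,"az":0,"dx":0,"dy":0,"dz":0,"gripper":45},{"ax":0,"ay":0,"az":0,"dx":0,"dy":0,"dz":0,"gripper":30},{"ax":0,"ay":0,"az":0,"dx":0,"dy":0,"dz":0,"gripper":30},{"ax":0,"ay":0,"az":0,"dx":0,"dy":0,"dz":0,"gripper":30},{"ax":0,"ay":0,"az":0,"dx":0,"dy":0,"dz":0,"gripper":30},{"ax":0,"ay":0,"az":0,"dx":0,"dy":0,"dz":0,"gripper":30}]' 15
python3 -m inch '[{"ax":0,"ay":0,"az":0,"dx":0,"dy":0,"dz":-10,"gripper":30},{"ax":0,"ay":0,"az":0,"dx":0,"dy":0,"dz":-35,"gripper":30},{"ax":0,"ay":0,"az":0,"dx":0,"dy":0,"dz":-40,"gripper":30},{"ax":0,"ay":0,"az":0,"dx":0,"dy":0,"dz":-20,"gripper":30},{"ax":0,"ay":0,"az":0,"dx":0,"dy":0,"dz":0,"gripper":30}]'
python3 hand.py jaw_small .013 hand2;python3 go.py .563 -.387 .115 185
```

```text
time: 10.9
position: [0.4838, 0.103, 0.0138]
tool_rot: [0.137, 0.991, 0.001, 0.001]
ft_force: [-1.5, -0.8, 2.6]
grip_width: 0.0421
time: 11.4
position: [0.4855, 0.1029, 0.1219]
tool_rot: [0.137, 0.991, 0.001, 0.004]
ft_force: [1.1, -0.1, -0.4]
grip_width: 0.042
n 5647 toolx [-0.0182  0.0097  0.015 ] tooly [-0.0312 -0.001   0.0298] world z pct [0.111  0.1217 0.1359 0.1374 0.1421 0.1513 0.1601] tcp z 0.1219
t 11.45 pos [0.4843 0.1029 0.1202] w 0.0417 F [ 0.6 -0.5 -1.5]
shift mm [-209.1 -450.     5.4] rot [ 0.0011  0.0056 -0.3629] rows min 9.9 2.4
```

View pics/hand2.png

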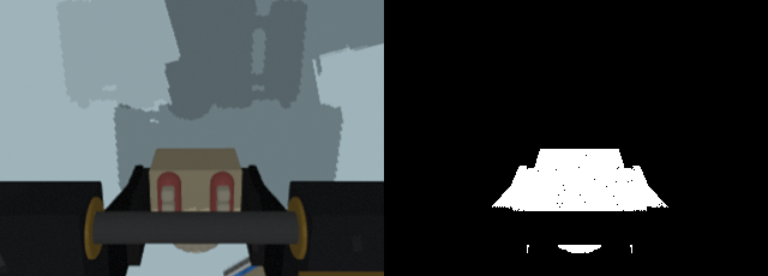

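```bash
python3 -m inch '[{"ax":0,"ay":0.004,"az":0,"dx":-9,"dy":-20,"dz":0,"gripper":30},{"ax":0,"ay":0,"az":0,"dx":-20,"dy":-43,"dz":0,"gripper":30},{"ax":0,"ay":0,"az":0,"dx":-20,"dy":-43,"dz":0,"gripper":30},{"ax":0,"ay":0,"az":0,"dx":-20,"dy":-43,"dz":0,"gripper":30},{"ax":0,"ay":0,"az":0,"dx":-20,"dy":-43,"dz":0,"gripper":30},{"ax":0,"ay":0,"az":0,"dx":-20,"dy":-43,"dz":0,"gripper":30},{"ax":0,"ay":0,"az":0,"dx":-20,"dy":-43,"dz":0,"gripper":30},{"ax":0,"ay":0,"az":0,"dx":-20,"dy":-43,"dz":0,"gripper":30}]'
python3 -m inch '[{"ax":0,"ay":0,"az":0,"dx":-20,"dy":-43,"dz":0,"gripper":30},{"ax":0,"ay":0,"az":0,"dx":-20,"dy":-43,"dz":0,"gripper":30},{"ax":0,"ay":0,"az":0,"dx":-15,"dy":-33,"dz":0,"gripper":30},{"ax":0,"ay":0,"az":-0.08,"dx":-5,"dy":-10,"dz":0,"gripper":30},{"ax":0,"ay":0,"az":-0.13,"dx":0,"dy":0,"dz":0,"gripper":30},{"ax":0,"ay":0,"az":-0.1,"dx":0,"dy":0,"dz":0,"gripper":30},{"ax":0,"ay":0,"az":-0.05,"dx":0,"dy":0,"dz":0,"gripper":30},{"ax":0,"ay":0,"az":0,"dx":0,"dy":0,"dz":0,"gripper":30}]'
python3 go.py .5641 -.3871 .115 184.7
python3 - <<'E'
from fit import *
c=optics.camera("wrist")
px=world2pix(c,place(SH["nest_small"][:2],[.5497,-.3883,np.radians(4.7)],.008)); print(px.round(1).tolist())
u,v=px.mean(0).astype(int); cv2.imwrite("pics/w4.png",cv2.resize(c["img"][v-30:v+60,u-65:u+65],None,fx=6,fy=6,interpolation=cv2.INTER_NEAREST)[:,:,::-1]); print(u-65,v-30)
E
```

```text
time: 12.25
position: [0.5382, -0.2478, 0.116]
tool_rot: [0.138, 0.99, 0.002, -0.003]
ft_force: [0.1, -0.2, -0.5]
grip_width: 0.0421
time: 13.05
position: [0.5609, -0.3862, 0.1153]
tool_rot: [-0.042, 0.999, 0.002, -0.002]
ft_force: [-0.4, -0.0, -1.1]
grip_width: 0.0415
t 13.05 pos [ 0.5609 -0.3862  0.1153] w 0.0415 F [-0.4 -0.  -1.1]
shift mm [-3.1 -1.2  0.3] rot [ 0.0051 -0.0046  0.0018] rows min 0.1 0.0
[[352.8, 185.1], [290.5, 185.0]]
256 155
```

View pics/w4.png

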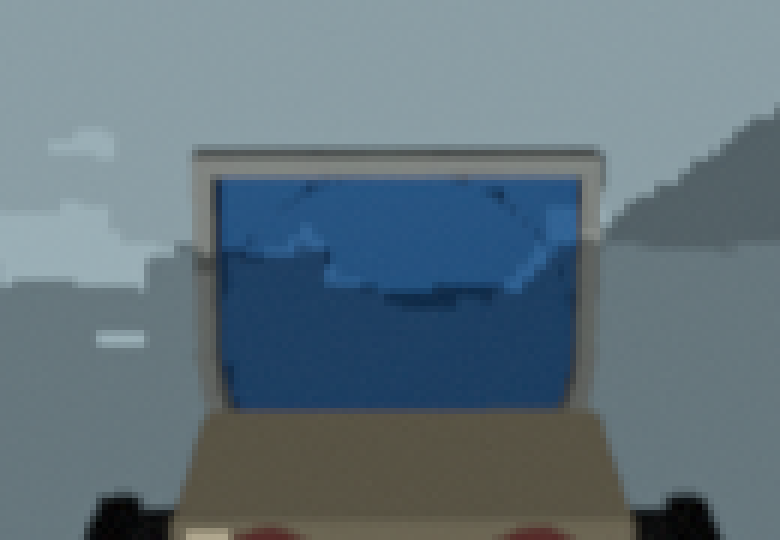

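```bash
python3 -m inch '[{"ax":0.005,"ay":-0.004,"az":0,"dx":-3,"dy":-1.2,"dz":15,"gripper":30},{"ax":0,"ay":0,"az":0,"dx":0,"dy":0,"dz":30,"gripper":30},{"ax":0,"ay":0,"az":0,"dx":0,"dy":0,"dz":30,"gripper":30},{"ax":0,"ay":0,"az":0,"dx":0,"dy":0,"dz":14,"gripper":30},{"ax":0,"ay":0,"az":0,"dx":0,"dy":0,"dz":4,"gripper":30},{"ax":0,"ay":0,"az":0,"dx":0,"dy":0,"dz":0,"gripper":30}]'
python3 go.py .5641 -.3871 .015 184.7
```

```text
time: 13.7
position: [0.5652, -0.3881, 0.0242]
tool_rot: [-0.042, 0.999, -0.001, 0.001]
ft_force: [0.0, -0.4, -0.8]
grip_width: 0.042
t 13.7 pos [ 0.5652 -0.3881  0.0242] w 0.042 F [ 0.  -0.4 -0.8]
shift mm [1.  1.1 9.2] rot [-0.0025  0.0016  0.0019] rows min 0.2 0.0
```

```bash
python3 -m inch '[{"ax":0,"ay":0,"az":0,"dx":1,"dy":1,"dz":4,"gripper":30},{"ax":0,"ay":0,"az":0,"dx":0,"dy":0,"dz":2,"gripper":30},{"ax":0,"ay":0,"az":0,"dx":0,"dy":0,"dz":1,"gripper":30},{"ax":0,"ay":0,"az":0,"dx":0,"dy":0,"dz":0,"gripper":30}]'
python3 -m inch '[{"ax":0,"ay":0,"az":0,"dx":0,"dy":0,"dz":0.7,"gripper":30},{"ax":0,"ay":0,"az":0,"dx":0,"dy":0,"dz":0,"gripper":30}]'
python3 -m inch '[{"ax":0,"ay":0,"az":0,"dx":0,"dy":0,"dz":0.7,"gripper":30},{"ax":0,"ay":0,"az":0,"dx":0,"dy":0,"dz":0,"gripper":30}]'
```

```text
time: 14.1
position: [0.5644, -0.3875, 0.0181]
tool_rot: [-0.042, 0.999, -0.002, 0.001]
ft_force: [-0.2, -0.8, 0.2]
grip_width: 0.042
time: 14.3
position: [0.5643, -0.3873, 0.0171]
tool_rot: [-0.042, 0.999, -0.002, 0.001]
ft_force: [0.0, -0.4, -0.7]
grip_width: 0.0418
time: 14.5
position: [0.5642, -0.3873, 0.0161]
tool_rot: [-0.042, 0.999, -0.001, 0.001]
ft_force: [0.5, 0.2, -0.9]
grip_width: 0.042
```

```bash
python3 -m inch '[{"ax":0,"ay":0,"az":0,"dx":0,"dy":0,"dz":0.7,"gripper":30},{"ax":0,"ay":0,"az":0,"dx":0,"dy":0,"dz":0,"gripper":30}]'
python3 -m inch '[{"ax":0,"ay":0,"az":0,"dx":0,"dy":0,"dz":0.7,"gripper":30},{"ax":0,"ay":0,"az":0,"dx":0,"dy":0,"dz":0,"gripper":30}]'
```

```text
time: 14.7
position: [0.5642, -0.3873, 0.016]
tool_rot: [-0.042, 0.999, -0.002, 0.001]
ft_force: [-1.2, 0.7, 2.4]
grip_width: 0.0418
time: 14.9
position: [0.5642, -0.3873, 0.0159]
tool_rot: [-0.042, 0.999, -0.001, 0.001]
ft_force: [-1.4, 1.5, 6.5]
grip_width: 0.0418
```

```bash
python3 -m inch '[{"ax":0,"ay":0,"az":0,"dx":0,"dy":0,"dz":-0.7,"gripper":55},{"ax":0,"ay":0,"az":0,"dx":0,"dy":0,"dz":0,"gripper":65},{"ax":0,"ay":0,"az":0,"dx":0,"dy":0,"dz":0,"gripper":70},{"ax":0,"ay":0,"az":0,"dx":0,"dy":0,"dz":0,"gripper":70}]'
python3 -m inch '[{"ax":0,"ay":0,"az":0,"dx":0,"dy":0,"dz":-10,"gripper":70},{"ax":0,"ay":0,"az":0,"dx":0,"dy":0,"dz":-40,"gripper":100},{"ax":0,"ay":0,"az":0,"dx":0,"dy":0,"dz":-45,"gripper":100},{"ax":0,"ay":0,"az":0,"dx":0,"dy":0,"dz":-45,"gripper":100},{"ax":0,"ay":0,"az":0,"dx":0,"dy":0,"dz":-10,"gripper":100},{"ax":0,"ay":0,"az":0,"dx":0,"dy":0,"dz":0,"gripper":100}]'
python3 look.py w5; python3 wfit.py bur_block; python3 go.py .3907 -.2703 .165 192.3
```

```text
time: 15.3
position: [0.5642, -0.3872, 0.0152]
tool_rot: [-0.042, 0.999, -0.001, 0.001]
ft_force: [-0.7, -0.7, -0.5]
grip_width: 0.0589
time: 15.9
position: [0.5652, -0.3881, 0.1692]
tool_rot: [-0.042, 0.999, -0.004, 0.003]
ft_force: [0.9, -0.1, 0.2]
grip_width: 0.0858
bur_block [ 0.3904 -0.2712] 11.3 iou 0.954 floor 0.0277
t 16.0 pos [ 0.5631 -0.3862  0.1647] w 0.0863 F [ 0.3  0.4 -0.1]
shift mm [162.1 130.   -0.6] rot [-0.0017  0.0008 -0.1305] rows min 4.2 0.9
```

View pics/w5.png

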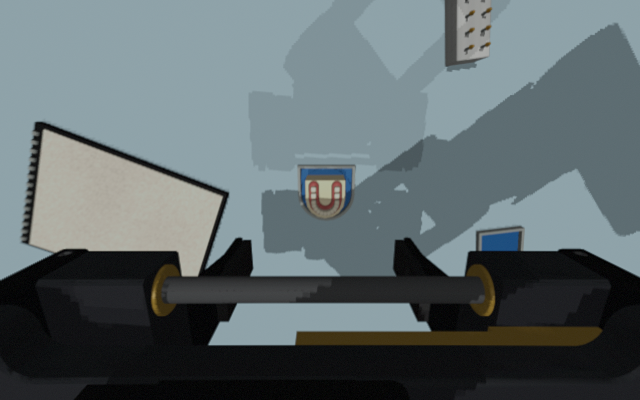

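The small jaw sits in its nest at (326,192), heel to the flat side. Next is the bur block.

```bash
python3 -m inch '[{"ax":0,"ay":0,"az":0,"dx":20,"dy":16,"dz":0,"gripper":100},{"ax":0,"ay":0,"az":0,"dx":38,"dy":30,"dz":0,"gripper":100},{"ax":0,"ay":0,"az":0,"dx":38,"dy":30,"dz":0,"gripper":100},{"ax":0,"ay":0,"az":0,"dx":38,"dy":30,"dz":0,"gripper":100},{"ax":0,"ay":0,"az":0,"dx":20,"dy":17,"dz":0,"gripper":100},{"ax":0,"ay":0,"az":0,"dx":8,"dy":7,"dz":0,"gripper":100},{"ax":0,"ay":0,"az":-0.13,"dx":0,"dy":0,"dz":0,"gripper":100},{"ax":0,"ay":0,"az":0,"dx":0,"dy":0,"dz":0,"gripper":100}]'
python3 -m inch '[{"ax":0,"ay":0,"az":0,"dx":0,"dy":0,"dz":0,"gripper":100}]'
python3 wfit.py bur_block; python3 go.py .3905 -.2710 .011 192.2;python3 look.py w6
```

```text
time: 16.8
position: [0.3918, -0.2714, 0.164]
tool_rot: [-0.107, 0.994, -0.001, 0.001]
ft_force: [0.2, 0.2, 1.5]
grip_width: 0.087
time: 16.9
position: [0.3922, -0.2717, 0.1642]
tool_rot: [-0.106, 0.994, -0.002, 0.001]
ft_force: [-0.1, -0.0, -0.5]
grip_width: 0.0871
bur_block [ 0.3904 -0.2711] 12.0 iou 0.975 floor -0.0013
t 16.95 pos [ 0.3922 -0.2716  0.1642] w 0.0869 F [ 0.5  0.2 -0.4]
shift mm [  1.8   1.4 153.2] rot [-0.0033  0.0018 -0.0009] rows min 3.1 0.0
```

View pics/w6.png

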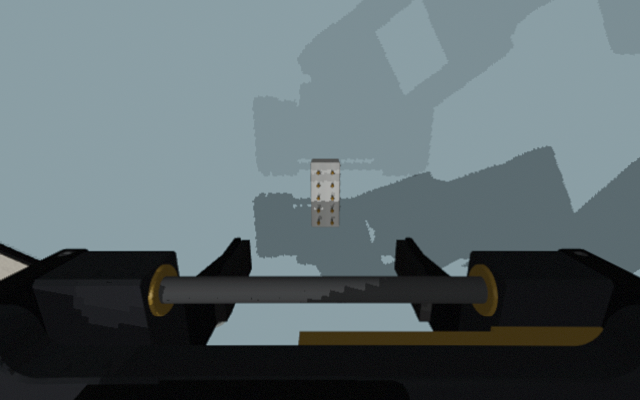

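The block is at (325,193), aligned and centred between the fingers, so I'll descend and grip it.

```bash
python3 -m inch '[{"ax":-0.003,"ay":0.002,"az":0,"dx":2,"dy":1.5,"dz":20,"gripper":100},{"ax":0,"ay":0,"az":0,"dx":0,"dy":0,"dz":40,"gripper":100},{"ax":0,"ay":0,"az":0,"dx":0,"dy":0,"dz":45,"gripper":100},{"ax":0,"ay":0,"az":0,"dx":0,"dy":0,"dz":32,"gripper":100},{"ax":0,"ay":0,"az":0,"dx":0,"dy":0,"dz":15,"gripper":100},{"ax":0,"ay":0,"az":0,"dx":0,"dy":0,"dz":0,"gripper":100}]' 25
python3 go.py .3905 -.271 .011 192.2
```

```text
time: 17.6
position: [0.3885, -0.2692, 0.0104]
tool_rot: [-0.106, 0.994, 0.002, -0.001]
ft_force: [-0.1, 0.3, 0.1]
grip_width: 0.0868
t 17.6 pos [ 0.3885 -0.2692  0.0104] w 0.0868 F [-0.1  0.3  0.1]
shift mm [-1.5 -2.2 -0.7] rot [ 0.0038 -0.0026  0.0002] rows min 0.1 0.0
```

```bash
python3 -m inch '[{"ax":0,"ay":0,"az":0,"dx":0,"dy":0,"dz":0,"gripper":60},{"ax":0,"ay":0,"az":0,"dx":0,"dy":0,"dz":0,"gripper":45},{"ax":0,"ay":0,"az":0,"dx":0,"dy":0,"dz":0,"gripper":30},{"ax":0,"ay":0,"az":0,"dx":0,"dy":0,"dz":0,"gripper":15},{"ax":0,"ay":0,"az":0,"dx":0,"dy":0,"dz":0,"gripper":15},{"ax":0,"ay":0,"az":0,"dx":0,"dy":0,"dz":0,"gripper":15},{"ax":0,"ay":0,"az":0,"dx":0,"dy":0,"dz":0,"gripper":15},{"ax":0,"ay":0,"az":0,"dx":0,"dy":0,"dz":0,"gripper":15}]' 25
python3 -m inch '[{"ax":0,"ay":0,"az":0,"dx":0,"dy":0,"dz":-10,"gripper":15},{"ax":0,"ay":0,"az":0,"dx":0,"dy":0,"dz":-35,"gripper":15},{"ax":0,"ay":0,"az":0,"dx":0,"dy":0,"dz":-40,"gripper":15},{"ax":0,"ay":0,"az":0,"dx":0,"dy":0,"dz":-20,"gripper":15},{"ax":0,"ay":0,"az":0,"dx":0,"dy":0,"dz":0,"gripper":15}]'
python3 hand.py bur_block 0 hand3;python3 go.py .641 -.168 .115 192.6
```

```text
time: 18.4
position: [0.3893, -0.27, 0.0128]
tool_rot: [-0.107, 0.994, -0.0, -0.0]
ft_force: [-0.0, -0.8, 1.1]
grip_width: 0.031
time: 18.9
position: [0.3906, -0.2713, 0.1207]
tool_rot: [-0.107, 0.994, -0.003, 0.002]
ft_force: [-0.1, -0.1, -1.0]
grip_width: 0.0297
n 6971 toolx [-0.0348  0.0108  0.0336] tooly [-0.0249 -0.0006  0.0231] world z pct [0.1144 0.1294 0.1362 0.1367 0.1374 0.1501 0.1583] tcp z 0.1207
t 18.95 pos [ 0.3898 -0.2705  0.1192] w 0.03 F [ 0.1 -0.1 -0.7]
shift mm [-267.2   46.7    4.4] rot [-0.0034  0.0015 -0.0056] rows min 5.4 0.0
```

View pics/hand3.png

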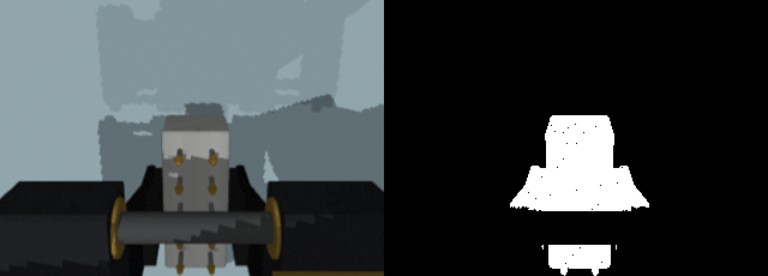

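```bash
python3 -m inch '[{"ax":0,"ay":0,"az":0,"dx":-20,"dy":3,"dz":3,"gripper":15},{"ax":0,"ay":0,"az":0,"dx":-42,"dy":7,"dz":0,"gripper":15},{"ax":0,"ay":0,"az":0,"dx":-46,"dy":8,"dz":0,"gripper":15},{"ax":0,"ay":0,"az":0,"dx":-48,"dy":9,"dz":0,"gripper":15},{"ax":0,"ay":0,"az":0,"dx":-46,"dy":8,"dz":0,"gripper":15},{"ax":0,"ay":0,"az":0,"dx":-40,"dy":7,"dz":0,"gripper":15},{"ax":0,"ay":0,"az":-0.005,"dx":-18,"dy":3,"dz":0,"gripper":15},{"ax":0,"ay":0,"az":0,"dx":-7,"dy":1,"dz":0,"gripper":15}]'
python3 -m inch '[{"ax":0,"ay":0,"az":0,"dx":0,"dy":0,"dz":0,"gripper":15},{"ax":0,"ay":0,"az":0,"dx":0,"dy":0,"dz":0,"gripper":15}]'
python3 go.py .6411 -.1677 .115 192.5
python3 - <<'E'
from fit import *
c=optics.camera("wrist")
px=world2pix(c,place(SH["nest_block"],[.6411,-.1677,np.radians(12.5)],.008)); print(px.round(1).tolist())
im=c["img"][100:330,180:470]; cv2.imwrite("pics/w7.png",cv2.resize(im,None,fx=2.6,fy=2.6,interpolation=cv2.INTER_NEAREST)[:,:,::-1])
E
```

```text
time: 19.75
position: [0.641, -0.1665, 0.1122]
tool_rot: [-0.111, 0.994, 0.001, -0.001]
ft_force: [0.6, 0.7, -1.2]
grip_width: 0.0297
time: 19.95
position: [0.6384, -0.1683, 0.1133]
tool_rot: [-0.109, 0.994, 0.001, -0.002]
ft_force: [-1.0, 1.2, -0.7]
grip_width: 0.0299
t 19.95 pos [ 0.6384 -0.1683  0.1133] w 0.0299 F [-1.   1.2 -0.7]
shift mm [-2.8 -0.  -1.7] rot [ 0.0016 -0.0035  0.0004] rows min 0.1 0.0
[[346.6, 250.1], [348.8, 162.9], [297.9, 162.9], [300.0, 250.1]]
```

View pics/w7.png

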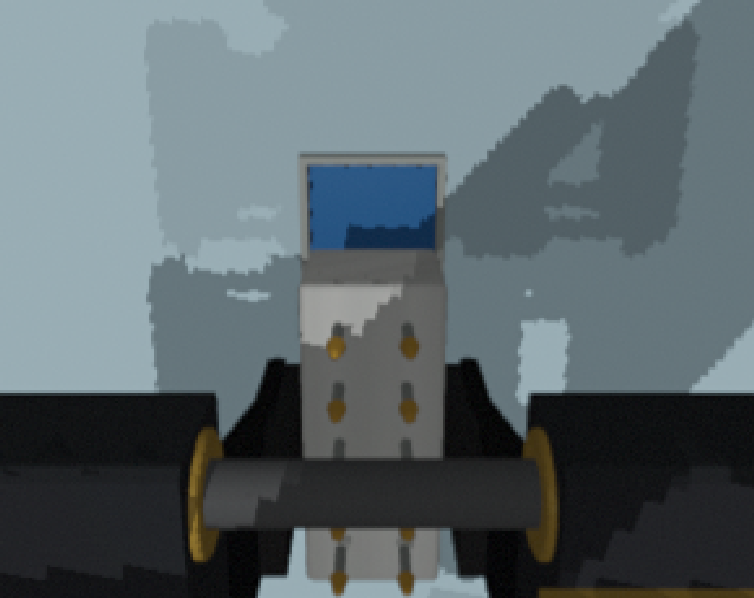

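```bash
python3 -m inch '[{"ax":0,"ay":-0.002,"az":0,"dx":-2,"dy":0,"dz":15,"gripper":15},{"ax":0,"ay":0,"az":0,"dx":0,"dy":0,"dz":30,"gripper":15},{"ax":0,"ay":0,"az":0,"dx":0,"dy":0,"dz":28,"gripper":15},{"ax":0,"ay":0,"az":0,"dx":0,"dy":0,"dz":12,"gripper":15},{"ax":0,"ay":0,"az":0,"dx":0,"dy":0,"dz":3,"gripper":15},{"ax":0,"ay":0,"az":0,"dx":0,"dy":0,"dz":0,"gripper":15},{"ax":0,"ay":0,"az":0,"dx":0,"dy":0,"dz":0,"gripper":15}]'
python3 go.py .6411 -.1677 .015 192.5
```

```text
time: 20.7
position: [0.6434, -0.1683, 0.0279]
tool_rot: [-0.109, 0.994, -0.001, 0.002]
ft_force: [-0.0, 0.3, -1.0]
grip_width: 0.0297
t 20.7 pos [ 0.6434 -0.1683  0.0279] w 0.0297 F [-0.   0.3 -1. ]
shift mm [ 2.2  1.2 12.9] rot [-0.0019  0.0038  0.0009] rows min 0.3 0.0
```

```bash
python3 -m inch '[{"ax":0,"ay":0.002,"az":0,"dx":2,"dy":1,"dz":6,"gripper":15},{"ax":0,"ay":0,"az":0,"dx":0,"dy":0,"dz":3,"gripper":15},{"ax":0,"ay":0,"az":0,"dx":0,"dy":0,"dz":1,"gripper":15},{"ax":0,"ay":0,"az":0,"dx":0,"dy":0,"dz":0,"gripper":15}]'
python3 -m inch '[{"ax":0,"ay":0,"az":0,"dx":0,"dy":0,"dz":0.7,"gripper":15},{"ax":0,"ay":0,"az":0,"dx":0,"dy":0,"dz":0,"gripper":15}]'
python3 -m inch '[{"ax":0,"ay":0,"az":0,"dx":0,"dy":0,"dz":0.7,"gripper":15},{"ax":0,"ay":0,"az":0,"dx":0,"dy":0,"dz":0,"gripper":15}]'
```

```text
time: 21.1
position: [0.6402, -0.1671, 0.0166]
tool_rot: [-0.109, 0.994, -0.0, -0.0]
ft_force: [-0.3, -0.7, -1.5]
grip_width: 0.0295
time: 21.3
position: [0.6404, -0.1673, 0.016]
tool_rot: [-0.109, 0.994, -0.0, -0.0]
ft_force: [0.7, 0.4, -1.8]
grip_width: 0.0295
time: 21.5
position: [0.6403, -0.1672, 0.0152]
tool_rot: [-0.109, 0.994, -0.0, -0.0]
ft_force: [-0.5, 0.0, -1.8]
grip_width: 0.0301
```

```bash
python3 -m inch '[{"ax":0,"ay":0,"az":0,"dx":0,"dy":0,"dz":0.7,"gripper":15},{"ax":0,"ay":0,"az":0,"dx":0,"dy":0,"dz":0,"gripper":15}]'
python3 -m inch '[{"ax":0,"ay":0,"az":0,"dx":0,"dy":0,"dz":0.5,"gripper":15},{"ax":0,"ay":0,"az":0,"dx":0,"dy":0,"dz":0,"gripper":15}]'
```

```text
time: 21.7
position: [0.6404, -0.1672, 0.015]
tool_rot: [-0.109, 0.994, -0.0, -0.0]
ft_force: [-1.7, 0.3, 1.5]
grip_width: 0.0296
time: 21.9
position: [0.6404, -0.1673, 0.015]
tool_rot: [-0.109, 0.994, -0.0, 0.0]
ft_force: [-1.7, 0.8, 5.0]
grip_width: 0.03
```

```bash
python3 -m inch '[{"ax":0,"ay":0,"az":0,"dx":0,"dy":0,"dz":-0.5,"gripper":42},{"ax":0,"ay":0,"az":0,"dx":0,"dy":0,"dz":0,"gripper":55},{"ax":0,"ay":0,"az":0,"dx":0,"dy":0,"dz":0,"gripper":60},{"ax":0,"ay":0,"az":0,"dx":0,"dy":0,"dz":0,"gripper":60}]'
python3 -m inch '[{"ax":0,"ay":0,"az":0,"dx":0,"dy":0,"dz":-10,"gripper":60},{"ax":0,"ay":0,"az":0,"dx":0,"dy":0,"dz":-40,"gripper":100},{"ax":0,"ay":0,"az":0,"dx":0,"dy":0,"dz":-45,"gripper":100},{"ax":0,"ay":0,"az":0,"dx":0,"dy":0,"dz":-45,"gripper":100},{"ax":0,"ay":0,"az":0,"dx":0,"dy":0,"dz":-10,"gripper":100},{"ax":0,"ay":0,"az":0,"dx":0,"dy":0,"dz":0,"gripper":100}]'
python3 look.py w8; python3 go.py .4005 .2840 .165 192.3
```

```text
time: 22.3
position: [0.6403, -0.1672, 0.0143]
tool_rot: [-0.109, 0.994, -0.0, -0.0]
ft_force: [-0.1, -0.1, -0.2]
grip_width: 0.0494
time: 22.9
position: [0.6419, -0.1679, 0.1681]
tool_rot: [-0.109, 0.994, -0.002, 0.003]
ft_force: [-0.8, 0.1, -0.3]
grip_width: 0.0825
t 22.95 pos [ 0.6404 -0.1672  0.1656] w 0.0848 F [-0.8  0.2  0.5]
shift mm [ 1.360e+02  4.926e+02 -2.000e-01] rot [-0.0013  0.0011  0.0046] rows min 10.2 0.0
```

View pics/w8.png

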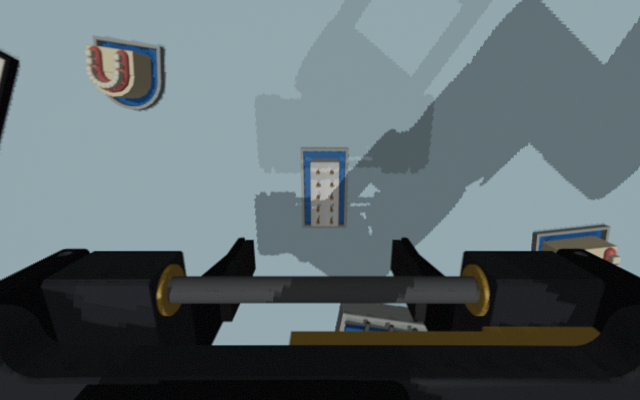

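The block is in its nest at (325,190). Now the dish.

```bash
python3 -m inch '[{"ax":0,"ay":0,"az":0,"dx":6,"dy":22,"dz":0,"gripper":100},{"ax":0,"ay":0,"az":0,"dx":13,"dy":47,"dz":0,"gripper":100},{"ax":0,"ay":0,"az":0,"dx":13,"dy":47,"dz":0,"gripper":100},{"ax":0,"ay":0,"az":0,"dx":13,"dy":47,"dz":0,"gripper":100},{"ax":0,"ay":0,"az":0,"dx":13,"dy":47,"dz":0,"gripper":100},{"ax":0,"ay":0,"az":0,"dx":13,"dy":47,"dz":0,"gripper":100},{"ax":0,"ay":0,"az":0,"dx":13,"dy":47,"dz":0,"gripper":100},{"ax":0,"ay":0,"az":0,"dx":13,"dy":47,"dz":0,"gripper":100}]'
python3 -m inch '[{"ax":0,"ay":0,"az":0,"dx":13,"dy":47,"dz":0,"gripper":100},{"ax":0,"ay":0,"az":0,"dx":13,"dy":47,"dz":0,"gripper":100},{"ax":0,"ay":0,"az":0,"dx":9,"dy":34,"dz":0,"gripper":100},{"ax":0,"ay":0,"az":0,"dx":4,"dy":14,"dz":0,"gripper":100},{"ax":0,"ay":0,"az":0,"dx":0,"dy":0,"dz":0,"gripper":100},{"ax":0,"ay":0,"az":0,"dx":0,"dy":0,"dz":0,"gripper":100}]'
python3 wfit.py dish;  python3 look.py w9; python3 go.py .4005 .2840 .011 192.3
```

```text
time: 23.75
position: [0.4664, 0.1556, 0.1625]
tool_rot: [-0.109, 0.994, -0.0, -0.003]
ft_force: [0.9, 1.0, -0.2]
grip_width: 0.087
time: 24.35
position: [0.3995, 0.2839, 0.1631]
tool_rot: [-0.11, 0.994, -0.001, -0.002]
ft_force: [0.2, -0.0, -0.6]
grip_width: 0.0869
dish [0.3999 0.2845] 6.1 iou 0.975 floor -0.0014
t 24.45 pos [0.4005 0.2834 0.1637] w 0.0869 F [-0.1 -0.1  0.5]
shift mm [ -0.4   0.8 152.7] rot [-0.0009 -0.0018  0.0033] rows min 3.1 0.0
```

View pics/w9.png

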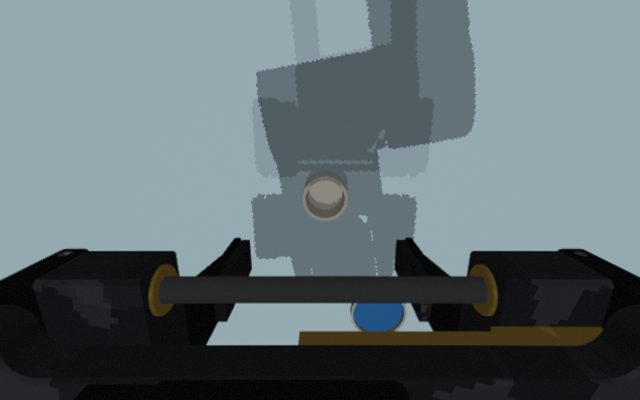

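The dish is at (325,195), centred between the fingers.

```bash
python3 -m inch '[{"ax":0,"ay":0,"az":0,"dx":0,"dy":1,"dz":20,"gripper":100},{"ax":0,"ay":0,"az":0,"dx":0,"dy":0,"dz":40,"gripper":100},{"ax":0,"ay":0,"az":0,"dx":0,"dy":0,"dz":45,"gripper":100},{"ax":0,"ay":0,"az":0,"dx":0,"dy":0,"dz":32,"gripper":100},{"ax":0,"ay":0,"az":0,"dx":0,"dy":0,"dz":14,"gripper":100},{"ax":0,"ay":0,"az":0,"dx":0,"dy":0,"dz":0,"gripper":100}]' 12
python3 go.py .4 .2843 .012 192.3
```

```text
time: 25.05
position: [0.3994, 0.2836, 0.0112]
tool_rot: [-0.108, 0.994, -0.001, -0.003]
ft_force: [-0.1, -0.2, 0.6]
grip_width: 0.0867
t 25.05 pos [0.3994 0.2836 0.0112] w 0.0867 F [-0.1 -0.2  0.6]
shift mm [-0.7  0.6 -0.8] rot [-0.0013 -0.0052  0.0022] rows min 0.0 0.0
```

```bash
python3 -m inch '[{"ax":0,"ay":-0.003,"az":0,"dx":0,"dy":0.5,"dz":0,"gripper":65},{"ax":0,"ay":0,"az":0,"dx":0,"dy":0,"dz":0,"gripper":50},{"ax":0,"ay":0,"az":0,"dx":0,"dy":0,"dz":0,"gripper":40},{"ax":0,"ay":0,"az":0,"dx":0,"dy":0,"dz":0,"gripper":38},{"ax":0,"ay":0,"az":0,"dx":0,"dy":0,"dz":0,"gripper":38},{"ax":0,"ay":0,"az":0,"dx":0,"dy":0,"dz":0,"gripper":38},{"ax":0,"ay":0,"az":0,"dx":0,"dy":0,"dz":0,"gripper":38}]' 12
python3 -m inch '[{"ax":0,"ay":0,"az":0,"dx":0,"dy":0,"dz":-10,"gripper":38},{"ax":0,"ay":0,"az":0,"dx":0,"dy":0,"dz":-35,"gripper":38},{"ax":0,"ay":0,"az":0,"dx":0,"dy":0,"dz":-40,"gripper":38},{"ax":0,"ay":0,"az":0,"dx":0,"dy":0,"dz":-20,"gripper":38},{"ax":0,"ay":0,"az":0,"dx":0,"dy":0,"dz":0,"gripper":38}]'
python3 hand.py dish 0 hand4;python3 go.py .5388 .3855 .115 192.3
```

```text
time: 25.75
position: [0.4002, 0.286, 0.0139]
tool_rot: [-0.109, 0.994, 0.0, 0.002]
ft_force: [-0.8, -0.8, 4.2]
grip_width: 0.0485
time: 26.25
position: [0.4015, 0.2867, 0.1216]
tool_rot: [-0.11, 0.994, 0.001, 0.005]
ft_force: [0.6, 0.8, -0.0]
grip_width: 0.0483
n 6586 toolx [-0.0211  0.0091  0.0241] tooly [-0.0342 -0.0011  0.0325] world z pct [0.1113 0.1122 0.1138 0.1298 0.1418 0.1491 0.1593] tcp z 0.1216
t 26.3 pos [0.4004 0.2862 0.12  ] w 0.0481 F [ 0.8  0.4 -0.4]
shift mm [-156.6   66.8    6. ] rot [0.0003 0.0063 0.0047] rows min 3.4 0.1
```

View pics/hand4.png

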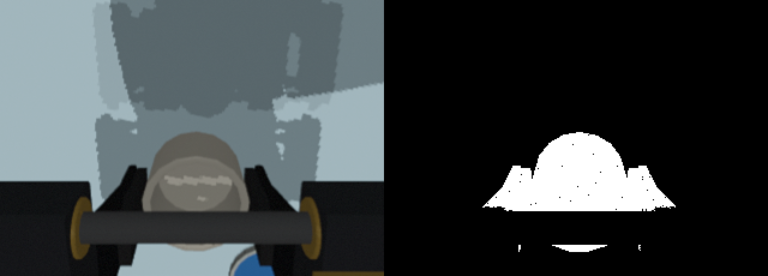

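```bash
python3 -m inch '[{"ax":0,"ay":0,"az":0,"dx":-14,"dy":6,"dz":4,"gripper":38},{"ax":0,"ay":0,"az":0,"dx":-35,"dy":15,"dz":0,"gripper":38},{"ax":0,"ay":0,"az":0,"dx":-40,"dy":17,"dz":0,"gripper":38},{"ax":0,"ay":0,"az":0,"dx":-35,"dy":15,"dz":0,"gripper":38},{"ax":0,"ay":0,"az":0,"dx":-22,"dy":10,"dz":0,"gripper":38},{"ax":0,"ay":0.003,"az":0,"dx":-10,"dy":4,"dz":0,"gripper":38},{"ax":0,"ay":0,"az":0,"dx":0,"dy":0,"dz":0,"gripper":38},{"ax":0,"ay":0,"az":0,"dx":0,"dy":0,"dz":0,"gripper":38}]'
python3 go.py .5388 .3855 .115 192.3
python3 - <<'E'
from fit import *
c=optics.camera("wrist"); im=c["img"].copy(); draw(im,c,"nest_dish",[.5388,.3855,0],.008)
cv2.imwrite("pics/w10.png",cv2.resize(im[100:330,180:470],None,fx=2.6,fy=2.6,interpolation=cv2.INTER_NEAREST)[:,:,::-1])
E
```

```text
time: 27.1
position: [0.5357, 0.3843, 0.1129]
tool_rot: [-0.109, 0.994, -0.001, -0.002]
ft_force: [-1.0, 0.5, -1.5]
grip_width: 0.0487
t 27.1 pos [0.5357 0.3843 0.1129] w 0.0487 F [-1.   0.5 -1.5]
shift mm [-3.3  0.5 -2.1] rot [-0.0015 -0.0047  0.0046] rows min 0.1 0.0
```

View pics/w10.png

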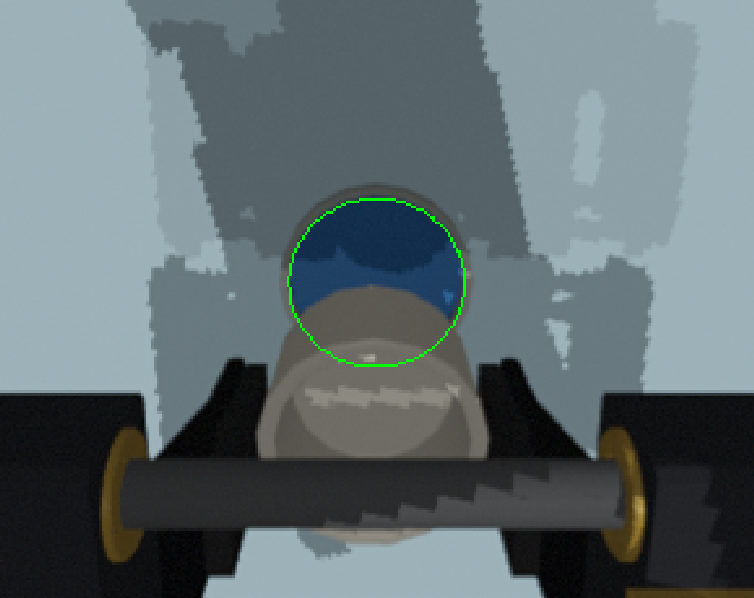

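```bash
python3 -m inch '[{"ax":0,"ay":-0.003,"az":0,"dx":-2.5,"dy":0.5,"dz":15,"gripper":38},{"ax":0,"ay":0,"az":0,"dx":0,"dy":0,"dz":30,"gripper":38},{"ax":0,"ay":0,"az":0,"dx":0,"dy":0,"dz":28,"gripper":38},{"ax":0,"ay":0,"az":0,"dx":0,"dy":0,"dz":12,"gripper":38},{"ax":0,"ay":0,"az":0,"dx":0,"dy":0,"dz":3,"gripper":38},{"ax":0,"ay":0,"az":0,"dx":0,"dy":0,"dz":0,"gripper":38},{"ax":0,"ay":0,"az":0,"dx":0,"dy":0,"dz":0,"gripper":38}]'
python3 go.py .5388 .3855 .015 192.3
```

```text
time: 27.85
position: [0.5409, 0.3866, 0.0281]
tool_rot: [-0.109, 0.994, 0.0, 0.003]
ft_force: [-0.4, -0.0, -0.7]
grip_width: 0.0485
t 27.85 pos [0.5409 0.3866 0.0281] w 0.0485 F [-0.4 -0.  -0.7]
shift mm [ 2.3 -0.7 13. ] rot [0.0003 0.0051 0.0045] rows min 0.3 0.0
```

```bash
python3 -m inch '[{"ax":0,"ay":0.004,"az":0,"dx":2,"dy":-0.5,"dz":6,"gripper":38},{"ax":0,"ay":0,"az":0,"dx":0,"dy":0,"dz":3,"gripper":38},{"ax":0,"ay":0,"az":0,"dx":0,"dy":0,"dz":1,"gripper":38},{"ax":0,"ay":0,"az":0,"dx":0,"dy":0,"dz":0,"gripper":38}]'
python3 -m inch '[{"ax":0,"ay":0,"az":0,"dx":0,"dy":0,"dz":0.7,"gripper":38},{"ax":0,"ay":0,"az":0,"dx":0,"dy":0,"dz":0,"gripper":38}]'
python3 -m inch '[{"ax":0,"ay":0,"az":0,"dx":0,"dy":0,"dz":0.7,"gripper":38},{"ax":0,"ay":0,"az":0,"dx":0,"dy":0,"dz":0,"gripper":38}]'
```

```text
time: 28.25
position: [0.5381, 0.3852, 0.0168]
tool_rot: [-0.109, 0.994, -0.0, -0.001]
ft_force: [-0.0, 0.3, 0.0]
grip_width: 0.0488
time: 28.45
position: [0.5382, 0.3853, 0.0161]
tool_rot: [-0.109, 0.994, -0.0, -0.001]
ft_force: [0.7, 0.8, -0.9]
grip_width: 0.0483
time: 28.65
position: [0.5382, 0.3853, 0.0159]
tool_rot: [-0.109, 0.994, -0.0, -0.0]
ft_force: [-2.0, -0.7, 2.5]
grip_width: 0.0482
```

```bash
python3 -m inch '[{"ax":0,"ay":0,"az":0,"dx":0,"dy":0,"dz":0.4,"gripper":38},{"ax":0,"ay":0,"az":0,"dx":0,"dy":0,"dz":0,"gripper":38}]'
python3 -m inch '[{"ax":0,"ay":0,"az":0,"dx":0,"dy":0,"dz":-0.4,"gripper":60},{"ax":0,"ay":0,"az":0,"dx":0,"dy":0,"dz":0,"gripper":72},{"ax":0,"ay":0,"az":0,"dx":0,"dy":0,"dz":0,"gripper":75},{"ax":0,"ay":0,"az":0,"dx":0,"dy":0,"dz":0,"gripper":75}]'
python3 -m inch '[{"ax":0,"ay":0,"az":0,"dx":0,"dy":0,"dz":-10,"gripper":75},{"ax":0,"ay":0,"az":0,"dx":0,"dy":0,"dz":-40,"gripper":100},{"ax":0,"ay":0,"az":0,"dx":0,"dy":0,"dz":-45,"gripper":100},{"ax":0,"ay":0,"az":0,"dx":0,"dy":0,"dz":-45,"gripper":100},{"ax":0,"ay":0,"az":0,"dx":0,"dy":0,"dz":-10,"gripper":100},{"ax":0,"ay":0,"az":0,"dx":0,"dy":0,"dz":0,"gripper":100}]'
python3 look.py w11
```

```text
time: 28.85
position: [0.5382, 0.3853, 0.0159]
tool_rot: [-0.109, 0.994, -0.0, -0.0]
ft_force: [-1.9, -0.1, 5.9]
grip_width: 0.0479
time: 29.25
position: [0.5381, 0.3852, 0.0152]
tool_rot: [-0.109, 0.994, -0.0, -0.001]
ft_force: [0.5, -0.5, 0.1]
grip_width: 0.0636
time: 29.85
position: [0.5398, 0.3861, 0.1688]
tool_rot: [-0.109, 0.994, 0.001, 0.002]
ft_force: [0.4, -0.4, -0.4]
grip_width: 0.0862
```

View pics/w11.png

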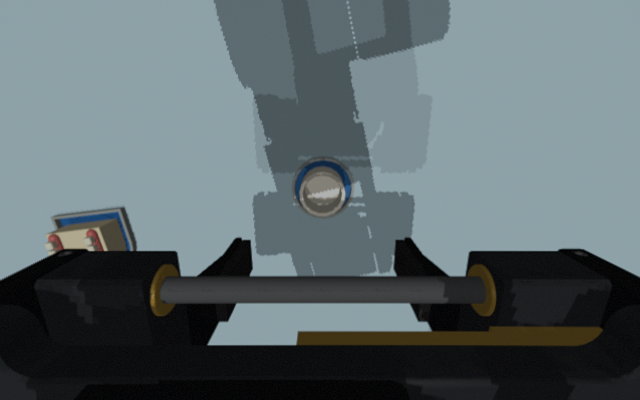

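The dish is in its nest at (323,190). Last, I'll check all four pieces from the top and side cameras.

```bash
python3 - <<'E'
from fit import *
c=optics.camera("top"); P=cloud(c); o=cv2.medianBlur((P[...,2]>.02).astype(np.uint8),3)
T={"jaw_large":(.6366,.1288,19.9),"jaw_small":(.5497,-.3883,4.7),"bur_block":(.6411,-.1677,12.5),"dish":(.5388,.3855,0)}
t=[]; s=optics.camera("side")
for n,(x,y,a) in T.items():
    a=np.radians(a); pr=world2pix(c,place(SH[n],[x,y,a],.03)); u,v=pr.mean(0).astype(int); z=.038 if n=="dish" else .032
    mm=np.zeros_like(o); mm[v-18:v+18,u-18:u+18]=o[v-18:v+18,u-18:u+18]
    if n=="dish":
        k=np.column_stack(np.where(mm))[:,::-1].astype(np.int32)
        if len(k): cv2.fillConvexPoly(mm,cv2.convexHull(k),1)
    p,i=fit(c,n,mm,[x,y,a],(u-24,v-24,u+24,v+24),.02,z,scan=False)
    print(n,"err mm",((p[:2]-[x,y])*1000).round(1),"deg",np.degrees(p[2]-a).round(1),"iou",round(i,3),"top z",np.nanmedian(P[...,2][mm>0]).round(4))
    t.append(cv2.resize(c["img"][v-24:v+24,u-24:u+24],(200,200),interpolation=cv2.INTER_CUBIC))
w=[]
for n,(x,y,a) in T.items():
    u,v=world2pix(s,[[x,y,.02]])[0].astype(int); w.append(cv2.resize(s["img"][v-32:v+32,u-32:u+32],(200,200),interpolation=cv2.INTER_CUBIC))
cv2.imwrite("pics/final.png",np.vstack([np.hstack(t),np.hstack(w)])[:,:,::-1])
E
```

```text
jaw_large err mm [ 1.9 -0.9] deg -1.0 iou 0.933 top z 0.0338
jaw_small err mm [-0.1 -1.8] deg 1.1 iou 0.925 top z 0.034
bur_block err mm [ 0.7 -0.1] deg 0.7 iou 0.903 top z 0.0318
dish err mm [3.7 0.6] deg 5.0 iou 0.499 top z 0.0269
```

View pics/final.png

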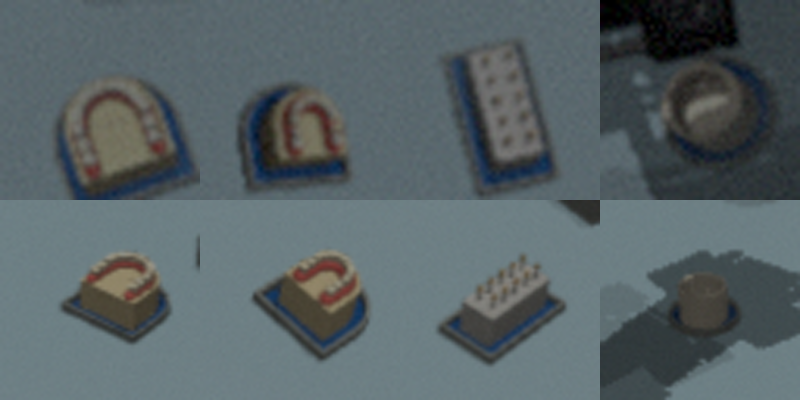

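In the top and side crops, all four pieces stand flat inside their rims. The low score for the dish fit comes from the arm showing in that crop. Handing in.

```bash
python3 -c "
from rig import robot; print(robot.hand_in())"
```

```text
the job is handed in; nothing more can be done
None
```

I set the large jaw, small jaw, bur block and dish, in that order, each into its own nest, then handed the job in at about 30 s of the 122 s. Each piece was lowered until it touched the floor lightly (5 to 6.5 N at most), then released. The arm finished with the gripper open, about 165 mm above the bench.

- **Jaws and block:** in the last top-camera fit they were within about 2 mm and 1° of their nest poses, against 8 mm of play. Top heights matched pieces standing flat on the floor.
- **Dish:** the top fit failed because the gripper was in that part of the picture (overlap only 0.50), so its offset is not a valid measurement. The wrist, side and top pictures all show it upright inside its rim.
- **Nest positions:** the side camera put the small-jaw, block and dish nests about 2 to 3 mm from where the top camera did, within calibration. The large-jaw nest was hidden from the side camera. Before lowering each piece, I confirmed its nest position with the wrist camera.

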